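Shut the hood of the insulation test box and hold its key turned to test

ROBOT

A 6-joint arm with a two-finger parallel gripper is mounted at the origin on a cart in front of the work surface, level with it; the furniture and walls round the work are solid. World frame = base frame: x ahead of the robot, y to its left, z up, the work surface at z = 0. Lengths are in m, angles in rad, forces in N, time in s.
With the tool pointing down it reaches from about 0.3 to 0.95 m from the base axis. Payload 3.1 kg.
Tool frame: the origin (TCP) lies at the very end of the fingers, on their centre line; the grasp point (between the pads) lies 19 mm behind it; z points along the fingers, y is the direction in which the jaws open and shut (so a half turn about z gives the same grasp; the last joint's range is limited). The gripper opens to 85 mm and grips with 20 to 120 N. Pads are 22 mm wide; open, the fingers measure 114 mm over their backs; the gripper's body (76 mm by 85 mm) begins 54 mm behind the grasp point. The pads swing forward as they close: fully open they stand 13 mm farther back than shut.
Start: joints at [-1.324, 0.308, 1.634, -0, 1.2, -0.07], TCP at [0.195, -0.594, 0.231] pointing down, gripper open.
Joint ranges: [-3.06, 3.06], [-0.79, 1.96], [0.05, 2.63], [-1.19, 4.34], [0.05, 2.64], [-2.94, 2.94]. Speed limits (rad/s): [2.79, 2.79, 3.14, 3.14, 3.14, 3.14].

INTERFACE

Orientations are given as a 3x3 rotation matrix whose columns are the frame's x, y, z axes.
In Python, from rig import get_state, grab_frame, close_job gives the robot as it stands.
- The arm moves only by the tool apply_moves, never from a script. Its argument "motion" is a list of rows, each an object with "slide": the shift along the world's x, y, z in m, a list of three; "twist": the turn about the world's z in rad; "fingers": the finger opening in m, from 0 to 0.0854. In form: [{"slide": [x, y, z], "twist": twist, "fingers": fingers}, ...]. A call has 1 to 8 rows; each row is the pose to reach, as a shift and turn from the pose measured when the call began; what a row does not reach only later rows make up. A row lasts 1/8 s, in which the tool goes at most 62.5 mm and 10.7 degrees, less where a joint would pass 70% of its speed; a pose out of reach is approached as far as the arm can. A call with a gripper value outside its range is refused whole. The fingers move at their own pace and stop on an object; "grip_force" is the grip in N (left out, the last holds). Time passes only in rows, so rows that repeat a pose let the fingers close. It gives the time, the measured TCP pose, the force and the opening at its end, in the units of the state.
- get_state(): the state, without advancing time (a new reading comes with each control period).
- grab_frame(name): name is "scene" or "side" or "wrist"; returns a dict with "color" (480x640x3 uint8, red, green, blue), "vertical_fov" (degrees; the focal length in pixels is half the picture's height over the tangent of half this angle, whatever the lens; pixels are square), "cx", "cy" (the principal point, pixels), "view" (4x4, takes a point from world to camera coordinates). Camera axes: x right, y down, z forward; pixel columns grow to the right and rows downward; lengths in m; the calibration is good to about 2 mm. A picture is of the moment at which its call begins. There is no depth.
- close_job(): hands the job in, once; it reports no verdict.
The state is a dict: "clock": time; "joints": joint angles; "qd": joint speeds; "effort": joint torques, N m; "position": TCP position; "tool_rot": TCP orientation; "force": force on the tool from outside, world axes, zero at the start; "torque": the same for the moment, N m; "opening": opening from 0.0 (shut) to 1.0 (fully open).
Only numpy, scipy, OpenCV 4.12 (cv2) and the standard library are available. Lean on these libraries where they do the work, as an engineer would, in place of code of your own. Each camera call takes 0.05 s, during which the arm holds its last target.

TASK

The power strip is already lying in the insulation test box: shut the clear hood fully, then take the red-headed key out of the key stand, push it all the way home in the key switch on the deck of the box, working it gently past the sticky lock pins (with a little wiggle if it needs one, never ramming it), and turn it a quarter turn clockwise to the red mark. The switch springs back when let go, so finish with the key still in the gripper and held turned. Keep the hood shut, and leave the yellow-headed key and the other things on the bench where they are.

Things in the scene. Friction and masses are not known exactly. Their poses are not given: they have to be found in the camera images.
- hood (a joint): Angle of the clear plastic hood of the grey test box. 0 = shut, its lip lying on the deck; positive = lifted open about a hinge along the back edge of the deck; starts 0.6 to 1.0 rad open. The stiff hinge stays where it is left; pushing down on the lip with about 2 to 6 N moves it.
- hood_lip (a point): Centre of the top of the black grip pad (21 mm deep, 110 mm wide, 8 mm thick) on the hood's front lip; moves with the hood. y along the hinge, z out of the pad's upper side, x to the back when shut. The hinge axis lies 98.5 mm along +x and 8 mm along -z from it. The hood's front wall, 50 mm high, rises 10 mm behind it; shut, the hood's top is 97 mm above the bench.
- key_switch (a joint): Angle of the lock cylinder of the key switch: 0 = off, as at the start; positive = clockwise seen from above; hard stop at 1.571 rad, keyway then pointing to the red mark. A spring turns it back to 0 when let go: about 0.02 N m at the start, 0.08 N m at the stop. The key has about 0.1 rad of free play in it.
- switch_face (a point): Centre of the flat top face of the steel lock cylinder (33 mm across, 53 mm above the bench), front right on the deck; z up; turns with the cylinder. The keyway is a slot 15.5 mm long along this frame's y and 6.5 mm wide along x, with a 45-degree lead-in 3 mm wide all round. At the start y lies along the front-to-back line of the box. Key fits either way round (half turn).
- key_red: The key to use: red plastic head, steel blade, 45 g. Origin: centre of the underside of its round collar (30 mm across, 4 mm thick); z up, blade down. Head 10 mm thick (x), 30 mm wide (y), 8 to 38 mm above the origin. Blade 5 mm thick (x), 14 mm wide (y), 26 mm long, notched alike on both edges. At the start it stands in the stand, collar on its top; home, the collar lies on the cylinder's face.
- key_yellow: The same key with a yellow head, for another box: leave it in the stand.
- key_stand: Fixed wooden block, 52 mm (x) by 150 mm (y) by 40 mm high, origin at the centre of its underside; one key stands in each of its two slots (32 mm deep), 40 mm either side of the middle along y, the heads in line along y. Which slot holds the red key varies.
- stapler: Red stapler, 124 mm long, bystander.
- tin_small: Small tin with a teal label, 58 mm across, 72 mm high, bystander.
- label_roll: White roll of labels, 68 mm across, 41 mm high, bystander.
- glue_tube: Blue glue tube, 146 mm long, bystander.
- calculator: Grey desk calculator, 135 x 82 mm, bystander.
- tape_electrical: Black roll of tape, 58 mm across, bystander.
- screwdriver: Green screwdriver, 173 mm long, bystander.
- pen_blue: Blue and white pen, 135 mm long, bystander.
- test_box: The fixed grey test box, 200 mm deep (x) by 270 mm wide (y), deck 46 mm high; origin at the centre of its underside. On its deck: the hood at the back, the key switch front right, two pilot lamps (12 mm high) and two terminals (19 mm high) front left.
- hood_hinge (a point): Point on the hood's hinge axis, middle of the back edge of the box, 47 mm above the bench; fixed to the box, same axes as test_box.
- keyway_end (a point): Bottom of the straight keyway, 30 mm below the cylinder's face. Sprung pins in gummy grease, at 9 and 18 mm depth, press on both edges of the blade: they hold the key back with the collar about 17 mm (some 10 N) and again 8 mm above the face (15 to 20 N when pushed at 20 mm/s, more when faster), then click into its notches. Backing off a little and rocking by up to 0.1 rad does no harm.

How it is judged:
By the outcome, as a careful person would: the job done as asked, in the order asked, and still so for the second after the job is handed in, while the arm keeps its last pose, push and grip.
It also fails if it takes over 59 s, if anything falls off the work surface, if the arm or the gripper's body presses on something with over 40 N, if the wrist force passes 120 N, or if a joint passes its speed limit or range.

## Working session

There is one attempt and no reset: what is moved stays moved. The work goes in short steps, Python scripts to look and compute and a tool call to move; the robot and the scene stay as the last step left them, time stands still between calls to the robot, and variables do not carry over. Pictures are saved under pics/ and viewed, and the job is handed in when it is done.

Besides the shell and the picture viewer there is one more tool, called after "Emit:" as a command line: name --argument value ..., lists and objects as JSON in quotes. apply_moves: Moves the arm, as the interface text tells. Its arguments: {"type":"object","properties":{"motion":{"type":"array"},"grip_force":{"type":"number"}},"required":["motion"]}

```bash
mkdir -p pics
cat > h.py <<'E'
import numpy as np,cv2
from rig import get_state,grab_frame
def snap(n,f):
    d=grab_frame(n);cv2.imwrite(f'pics/{f}.png',d['color'][:,:,::-1]);np.savez(f'pics/{f}.npz',**d);return d
def load(f): return dict(np.load(f'pics/{f}.npz'))
def ray(d,u,v):
    f=240/np.tan(np.radians(float(d['vertical_fov']))/2);V=d['view'];R=V[:3,:3];t=V[:3,3]
    w=R.T@np.array([(u-d['cx'])/f,(v-d['cy'])/f,1]);return -R.T@t,w
def onz(d,u,v,z):
    o,w=ray(d,u,v);return o+w*(z-o[2])/w[2]
def proj(d,p):
    f=240/np.tan(np.radians(float(d['vertical_fov']))/2);V=d['view'];c=V[:3,:3]@np.array(p)+V[:3,3]
    return c[:2]/c[2]*f+np.array([d['cx'],d['cy']])
def tri(l):
    A=np.zeros((3,3));b=np.zeros(3)
    for d,u,v in l:
        o,w=ray(d,u,v);w=w/np.linalg.norm(w);P=np.eye(3)-np.outer(w,w);A+=P;b+=P@o
    return np.linalg.solve(A,b)
E
python3 - <<'E'
from h import *
for n in ['scene','side','wrist']:
    d=snap(n,n+'0');print(n,d['vertical_fov'],d['cx'],d['cy'],ray(d,d['cx'],d['cy']))
s=get_state();print(s)
E
```

```text
scene 46.329714001359584 311.6540988245739 245.25443983435153 (array([-0.21587272,  0.67516396,  1.22826914]), array([ 0.48206569, -0.45521244, -0.74859488]))
side 44.54296360522199 323.30601031870714 249.59977937772035 (array([-0.49719853, -0.79924648,  0.64749576]), array([ 0.73177007,  0.52892917, -0.42982146]))
wrist 71.44275320970917 316.81242155699994 241.49249444106778 (array([ 0.26115964, -0.57021265,  0.37420072]), array([-0.26457627, -0.08502426, -0.96060932]))
{'clock': 0.15, 'joints': array([-1.32371797e+00,  3.08828389e-01,  1.63488305e+00, -4.57215386e-05,
        1.19968853e+00, -6.97087223e-02]), 'qd': array([ 0.00061042, -0.00198928, -0.00370208,  0.00098216, -0.001658  ,
       -0.00054987]), 'effort': array([ 4.33772766e-05, -4.15802979e+01, -2.77147132e+01, -7.87302997e-05,
        6.01094696e-03,  1.40043787e-05]), 'position': array([ 0.1944963 , -0.59329414,  0.23030161]), 'tool_rot': array([[ 9.50236038e-01,  3.11530478e-01, -4.83334350e-04],
       [ 3.11530842e-01, -9.50234445e-01,  1.74200959e-03],
       [ 8.34081321e-05, -1.80589384e-03, -9.99998366e-01]]), 'force': array([-0.20231141, -0.03312446,  0.15707313]), 'torque': array([-0.03633063,  0.00057642, -0.01927105]), 'opening': 1.0002563577198311}
```

View pics/scene0.png

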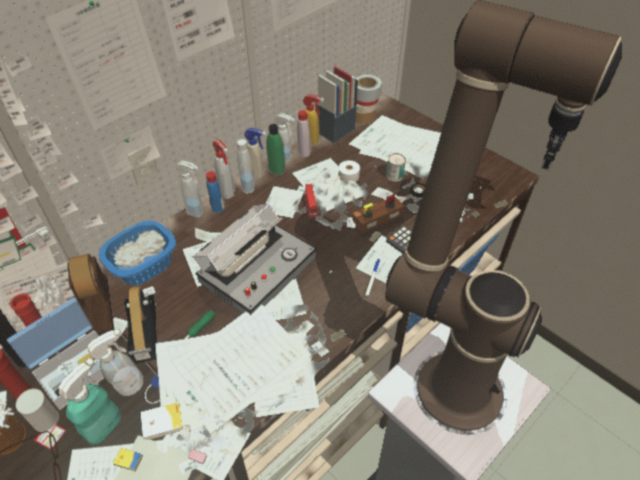

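View pics/side0.png

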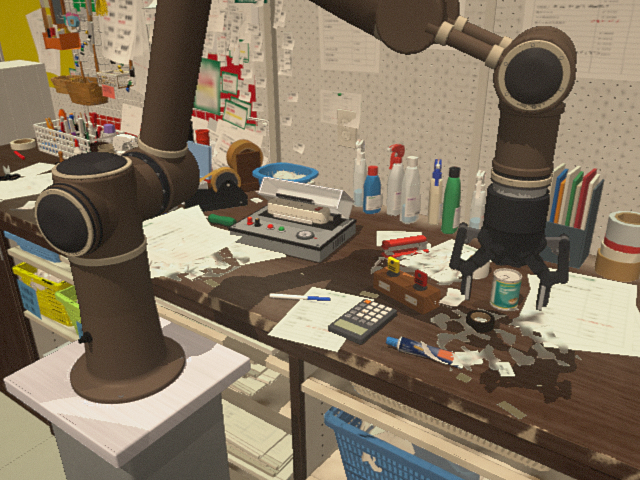

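View pics/wrist0.png

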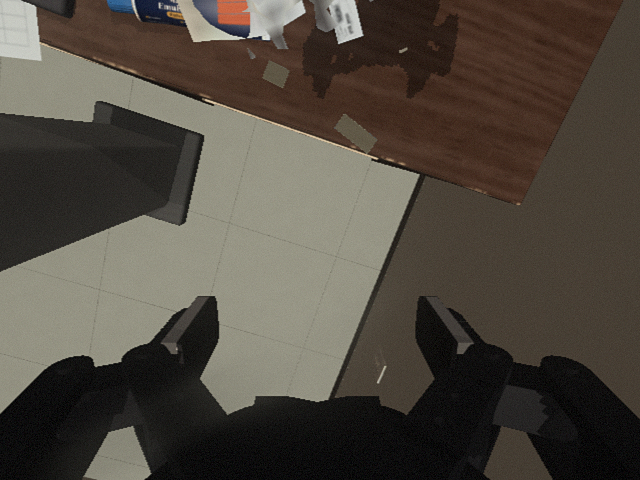

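Run:
```python
import cv2
a=cv2.imread('pics/scene0.png')[190:315,180:330];cv2.imwrite('pics/c1.png',cv2.resize(a,None,fx=5,fy=4.8,interpolation=2))
a=cv2.imread('pics/side0.png')[170:320,225:445];cv2.imwrite('pics/c2.png',cv2.resize(a,None,fx=3.6,fy=3.6,interpolation=2))
```

```text
(no output)
```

View pics/c1.png

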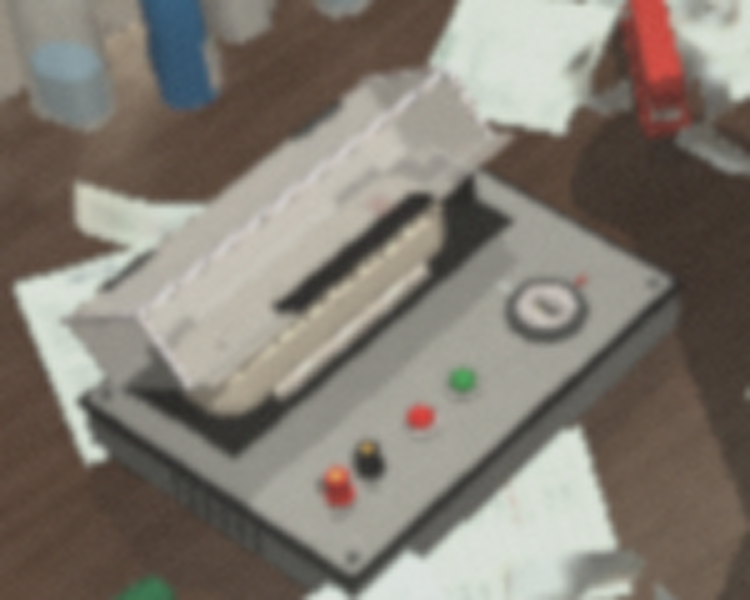

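View pics/c2.png

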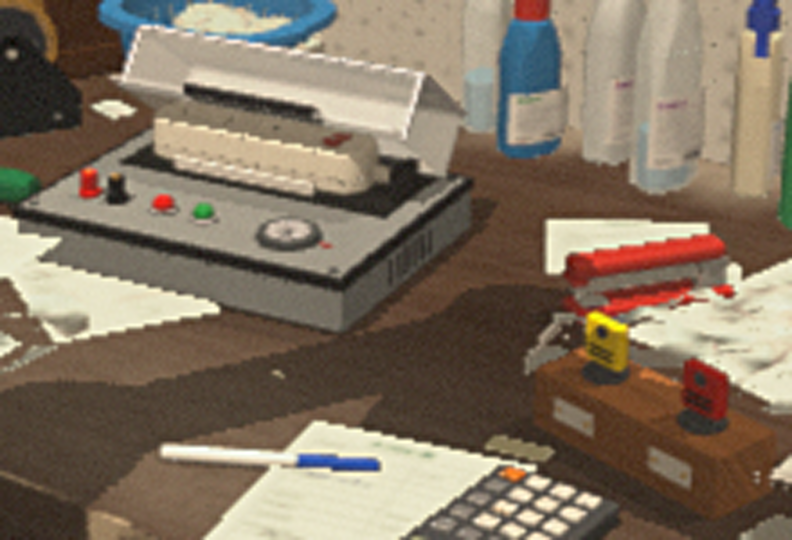

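Run:
```python
from h import *
S=load('scene0');D=load('side0')
s=lambda x,y:(180+x/5,190+y/4.8)
q=lambda x,y:(225+x/3.6,170+y/3.6)
for p in [(85,400),(350,578),(678,285),(475,172)]: print('deck s',onz(S,*s(*p),.046))
for p in [(18,210),(340,283),(470,185)]: print('deck d',onz(D,*q(*p),.046))
print('switch',onz(S,*s(547,305),.053),onz(D,*q(290,231),.053),tri([(S,*s(547,305)),(D,*q(290,231))]))
print('mark',onz(S,*s(580,282),.046),onz(D,*q(326,245),.046))
print('padL',tri([(S,*s(288,306)),(D,*q(183,88))]),'padR',tri([(S,*s(430,200)),(D,*q(318,114))]))
for n,p in [('yel',(607,348)),('red',(705,393))]: print(n,onz(D,*q(*p),.068))
for p in [(542,395),(695,515),(775,440)]: print('stand',onz(D,*q(*p),.04 if p[1]!=515 else 0))
im=S['color'];hsv=cv2.cvtColor(im,cv2.COLOR_RGB2HSV)
for n,lo,hi in [('yel',(22,150,120),(34,255,255)),('red',(0,150,80),(8,255,255))]:
  for d,nm in ((S,'S'),(D,'D')):
    m=cv2.inRange(cv2.cvtColor(d['color'],cv2.COLOR_RGB2HSV),lo,hi)
    k,l,st,c=cv2.connectedComponentsWithStats(m)
    for i in range(1,k):
        if st[i,4]>15: print(n,nm,st[i],c[i])
```

```text
deck s [0.6906761  0.24729604 0.046     ]
deck s [0.49651006 0.22321682 0.046     ]
deck s [ 0.52664436 -0.04089538  0.046     ]
deck s [ 0.67458344 -0.02046835  0.046     ]
deck d [0.49280027 0.21424314 0.046     ]
deck d [ 0.52603546 -0.04824746  0.046     ]
deck d [ 0.71727315 -0.02772434  0.046     ]
switch [0.56224468 0.02553868 0.053     ] [0.56248099 0.0210852  0.053     ] [0.56470814 0.02363823 0.05080549]
mark [ 0.56690957 -0.0034751   0.046     ] [ 0.57017229 -0.00418365  0.046     ]
padL [0.61525432 0.15750628 0.11479342] padR [0.62950521 0.04771022 0.11089221]
yel [ 0.50654391 -0.26111924  0.068     ]
red [ 0.48910009 -0.33549049  0.068     ]
stand [ 0.47821582 -0.23375205  0.04      ]
stand [ 0.46769614 -0.34489733  0.        ]
stand [ 0.5084736  -0.37263473  0.04      ]
yel S [364 205   5   7  17] [365.41176471 208.        ]
yel D [   0    0   41   62 1994] [17.03410231 29.71514544]
yel D [ 96   0  11  16 141] [100.97163121   7.23404255]
yel D [45  7  6  8 33] [47.36363636 10.63636364]
yel D [ 60  50  15  26 306] [66.02941176 61.52614379]
yel D [46 72 11 16 83] [50.3493
[... 1771 characters left out ...]
 14  16 177] [202.20338983 136.40112994]
red D [ 74 139   5   8  23] [ 75.95652174 143.13043478]
red D [389 144  15  25 202] [396.30693069 154.38613861]
red D [ 14 151  11   9  41] [ 18.82926829 154.63414634]
red D [368 166  10   9  81] [372.11111111 170.01234568]
red D [574 169  22  59 327] [582.99082569 196.76452599]
red D [247 217   6   8  36] [249.44444444 220.72222222]
red D [268 224   5   4  18] [270.         225.66666667]
red D [382 235  45  15 296] [403.21621622 241.17905405]
red D [604 238  36  16 235] [621.50212766 247.23829787]
red D [391 248  27  10 135] [403.94814815 252.03703704]
red D [381 252   8   6  20] [384.05 254.75]
red D [414 270  14  17 132] [420.85606061 277.70454545]
```

Emit:
apply_moves --motion '[{"slide": [0.04,0.04,0.03],"twist": 0.15,"fingers": 0.085},{"slide": [0.08,0.085,0.06],"twist": 0.3,"fingers": 0.085},{"slide": [0.12,0.13,0.06],"twist": 0.45,"fingers": 0.085},{"slide": [0.16,0.17,0.06],"twist": 0.6,"fingers": 0.085},{"slide": [0.2,0.21,0.06],"twist": 0.75,"fingers": 0.085},{"slide": [0.24,0.25,0.06],"twist": 0.9,"fingers": 0.085},{"slide": [0.28,0.29,0.06],"twist": 1.02,"fingers": 0.085},{"slide": [0.29,0.3,0.06],"twist": 1.02,"fingers": 0.085}]'

```text
clock: 1.15
position: [0.4862, -0.2906, 0.29]
tool_rot: [[0.228, 0.974, -0.002], [0.974, -0.228, 0.001], [0.001, -0.002, -1.0]]
force: [0.4, -0.5, 0.4]
opening: 0.997
```

Run:
```python
from h import *
snap('wrist','w1');s=get_state();print(s['position'],s['tool_rot'],s['joints'],s['qd'])
```

```text
[ 0.48640796 -0.29058147  0.28992597] [[ 0.22911508  0.97339848 -0.00129401]
 [ 0.97339803 -0.22911239  0.00194387]
 [ 0.00159569 -0.00170495 -0.99999727]] [-6.15829011e-01  1.47639795e-01  1.70953148e+00  8.74379700e-04
  1.28660062e+00 -3.84907667e-01] [-0.05286014 -0.01055132  0.01115683 -0.03170215  0.00461997 -0.03608723]
```

View pics/w1.png

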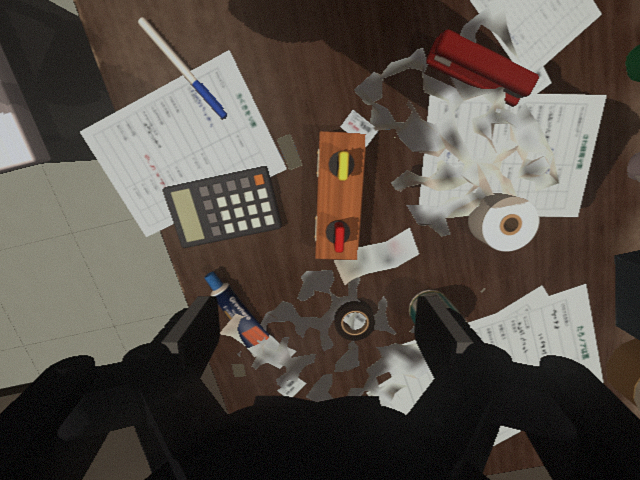

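Run:
```python
from h import *
d=load('w1');h=cv2.cvtColor(d['color'],cv2.COLOR_RGB2HSV)[120:270,300:380]
for n,lo,hi in [('yel',(22,150,100),(34,255,255)),('red',(0,200,120),(6,255,255)),('red2',(170,150,100),(180,255,255)),('blk',(0,0,0),(180,255,60))]:
    m=cv2.inRange(h,lo,hi);k,l,st,c=cv2.connectedComponentsWithStats(m)
    for i in range(1,k):
        if st[i,4]>30:
            P=np.argwhere(l==i)[:,::-1].astype(np.float32);(cx,cy),wh,a=cv2.minAreaRect(P);u,v=c[i]+[300,120]
            print(n,st[i],(u,v),wh,a,onz(d,u,v,.078),onz(d,u,v,.046))
# stand top corners from wood mask
m=cv2.inRange(h,(3,120,110),(18,255,255))
k,l,st,c=cv2.connectedComponentsWithStats(m);i=1+np.argmax(st[1:,4])
r=cv2.minAreaRect(np.argwhere(l==i)[:,::-1].astype(np.float32));print(r)
b=cv2.boxPoints(r)
for p in b: print(p+[300,120],onz(d,p[0]+300,p[1]+120,.04))
cv2.imwrite('pics/w1c.png',cv2.resize(d['color'][120:270,300:380,::-1],None,fx=4,fy=4,interpolation=2))
```

```text
yel [ 38  32  11  28 247] (np.float64(343.0161943319838), np.float64(165.4574898785425)) (9.132509231567383, 27.302398681640625) 2.726310968399048 [ 0.52338291 -0.24677978  0.078     ] [ 0.52529671 -0.2491151   0.046     ]
red [ 35 107   9  25 187] (np.float64(339.048128342246), np.float64(239.3048128342246)) (7.746346950531006, 24.389488220214844) 4.398705005645752 [ 0.50249925 -0.3239828   0.078     ] [ 0.50253621 -0.3332565   0.046     ]
blk [31  8 14  4 32] (np.float64(337.9375), np.float64(130.125)) (13.0, 3.0) -0.0 [ 0.52563538 -0.21140922  0.078     ] [ 0.52775162 -0.21056572  0.046     ]
blk [  59   11   21  116 1305] (np.float64(368.89808429118773), np.float64(189.87049808429117)) (14.175663948059082, 116.11793518066406) 4.0141754150390625 [ 0.54489268 -0.27786511  0.078     ] [ 0.54873961 -0.28299412  0.046     ]
blk [ 30  33   8  23 111] (np.float64(334.07207207207205), np.float64(163.86486486486487)) (22.0, 7.0) 90.0 [ 0.51466061 -0.24306693  0.078     ] [ 0.51579052 -0.24506857  0.046     ]
blk [49 35  5 19 70] (np.float64(350.7285714285714), np.float64(164.1142857142857)) (18.0, 4.0) 90.0 [ 0.53147834 -0.24728041  0.078     ] [ 0.5341197  -0.24966072  0.046     ]
blk [ 27 100  23  23 203] (np.float64(337.3349753694581), np.float64(230.6502463054187)) (22.0, 22.0) 90.0 [ 0.50275104 -0.31388141  0.078     ] [ 0.50281062 -0.32224727  0.046     ]
((39.87458419799805, 75.26248931884766), (45.67463302612305, 127.19602966308594), 1.9091525077819824)
[314.93118858 258.06437683] [ 0.46814202 -0.35188724  0.04      ]
[319.16869926 130.93895817] [ 0.50747344 -0.2064343   0.04      ]
[364.81797791 132.46060181] [ 0.55699726 -0.21975174  0.04      ]
[360.58046722 259.58601379] [ 0.52316095 -0.36685172  0.04      ]
```

View pics/w1c.png

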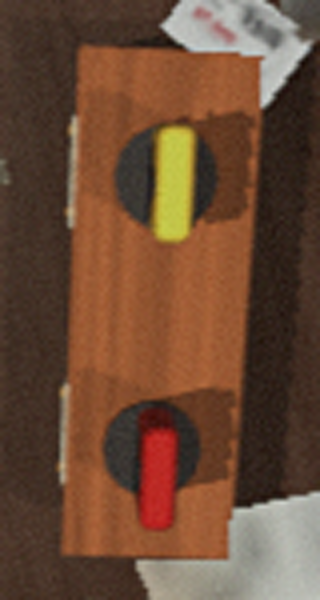

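Emit:
apply_moves --motion '[{"slide": [0.01,0.05,0],"twist": -0.16,"fingers": 0},{"slide": [0.02,0.1,0],"twist": -0.32,"fingers": 0},{"slide": [0.03,0.15,0],"twist": -0.48,"fingers": 0},{"slide": [0.04,0.2,0],"twist": -0.64,"fingers": 0},{"slide": [0.05,0.25,0],"twist": -0.8,"fingers": 0},{"slide": [0.06,0.3,0],"twist": -0.96,"fingers": 0},{"slide": [0.07,0.35,0],"twist": -1.11,"fingers": 0},{"slide": [0.08,0.38,0],"twist": -1.22,"fingers": 0}]'

```text
clock: 2.2
position: [0.5664, 0.0901, 0.2897]
tool_rot: [[0.993, 0.115, 0.001], [0.115, -0.993, 0.001], [0.001, -0.001, -1.0]]
force: [0.3, -0.1, 0.6]
opening: -0.001
```

Run:
```python
from h import *
d=snap('wrist','w2');s=get_state();print(s['position'],s['tool_rot'],s['qd'],s['opening'])
```

```text
[0.56749863 0.09312993 0.28975441] [[ 0.99348181  0.11396247  0.00254002]
 [ 0.11394884 -0.99347411  0.00498616]
 [ 0.00309168 -0.00466422 -0.99998434]] [-0.04670218 -0.02135409  0.02795499 -0.04068453  0.01939223 -0.23835244] -0.0005022876915206938
```

View pics/w2.png

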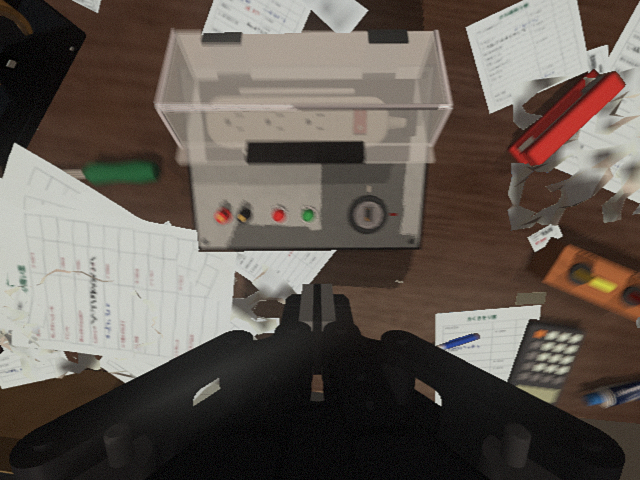

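Run:
```python
from h import *
d=load('w2')
cv2.imwrite('pics/w2c.png',cv2.resize(d['color'][130:260,185:435,::-1],None,fx=3.2,fy=3.2,interpolation=2))
```

```text
(no output)
```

View pics/w2c.png

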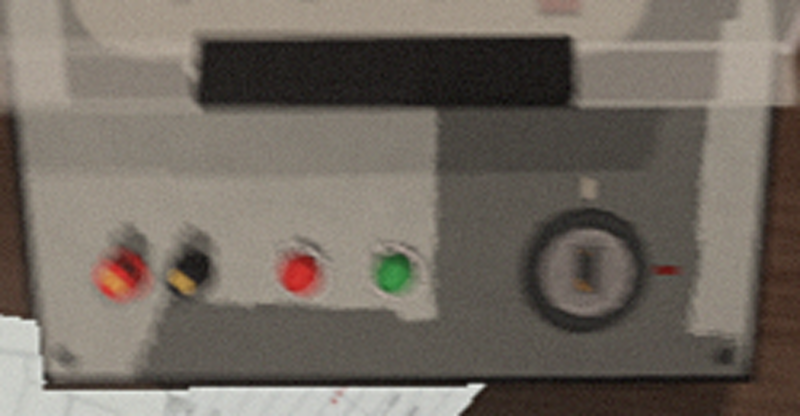

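Run:
```python
from h import *
d=load('w2');S=load('scene0');D=load('side0')
c=lambda x,y:(185+x/3.2,130+y/3.2)
print('fl',onz(d,*c(42,381),.046),'fr',onz(d,*c(750,377),.046),'mark',onz(d,*c(665,270),.046),'wm',onz(d,*c(588,188),.046))
print('switch',onz(d,*c(585,270),.053))
print('slot ends',onz(d,*c(586,248),.053),onz(d,*c(584,290),.053))
q=lambda x,y:(225+x/3.6,170+y/3.6)
s=lambda x,y:(180+x/5,190+y/4.8)
print('padL',tri([(d,*c(200,70)),(D,*q(183,88))]),'padR',tri([(d,*c(572,70)),(D,*q(318,114))]))
print('padL',tri([(d,*c(200,70)),(S,*s(288,306))]),'padR',tri([(d,*c(572,70)),(S,*s(430,200))]))
for z in (.10,.11,.12):
  a=onz(d,*c(200,70),z);b=onz(d,*c(572,70),z);print(z,a,b,np.linalg.norm(a-b))
```

```text
fl [0.49880689 0.2291649  0.046     ] fr [ 0.53110653 -0.03810486  0.046     ] mark [0.56819729 0.00127515 0.046     ] wm [0.59474926 0.03424309 0.046     ]
switch [0.56611078 0.03185768 0.053     ]
slot ends [0.57412535 0.03275744 0.053     ] [0.55873993 0.03106352 0.053     ]
padL [0.62225321 0.16365    0.11056911] padR [0.63633189 0.05325814 0.10932265]
padL [0.62012449 0.15927762 0.11378485] padR [0.63286178 0.05043313 0.10487007]
0.1 [0.62218015 0.16524542 0.1       ] [0.63498019 0.05364751 0.1       ] 0.11232958454134559
0.11 [0.62259003 0.16326762 0.11      ] [0.63500666 0.05501261 0.11      ] 0.10896476578544954
0.12 [0.62299992 0.16128983 0.12      ] [0.63503312 0.05637772 0.12      ] 0.10559994702955348
```

Emit:
apply_moves --motion '[{"slide": [0.02,0.004,-0.04],"twist": 0,"fingers": 0},{"slide": [0.04,0.007,-0.08],"twist": 0,"fingers": 0},{"slide": [0.054,0.01,-0.12],"twist": 0,"fingers": 0},{"slide": [0.054,0.01,-0.148],"twist": 0,"fingers": 0},{"slide": [0.054,0.01,-0.158],"twist": 0,"fingers": 0},{"slide": [0.054,0.01,-0.164],"twist": 0,"fingers": 0}]'

```text
clock: 3.0
position: [0.6217, 0.1021, 0.1257]
tool_rot: [[0.994, 0.113, 0.003], [0.113, -0.994, 0.005], [0.003, -0.004, -1.0]]
force: [0.2, -0.6, 0.3]
opening: 0.001
```

Run:
```python
from h import *
snap('wrist','w3');d=snap('side','s3');s=get_state();print(s['position'],s['tool_rot'][:,1],s['force'])
a=d['color'][130:290,225:445];cv2.imwrite('pics/s3c.png',cv2.resize(a[:,:,::-1],None,fx=3.6,fy=3.6,interpolation=2))
```

```text
[0.62181914 0.10254806 0.12629407] [ 0.11325709 -0.99355564 -0.00447406] [ 0.0177362  -0.37652088 -0.30693808]
```

View pics/w3.png

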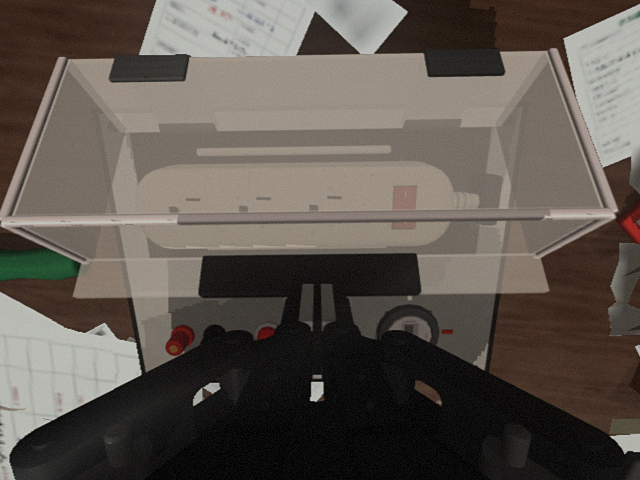

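View pics/s3c.png

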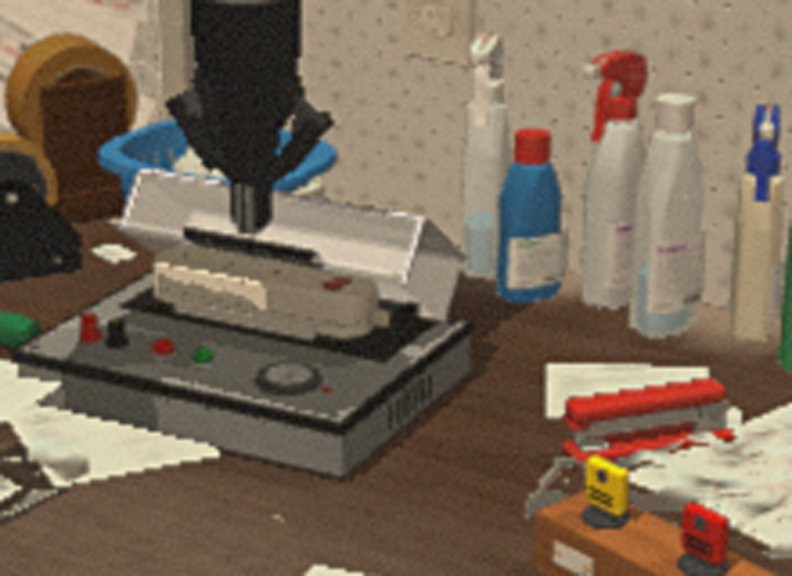

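Emit:
apply_moves --motion '[{"slide": [0.004,0.001,0.0],"twist": 0,"fingers": 0},{"slide": [0.004,0.001,-0.006],"twist": 0,"fingers": 0},{"slide": [0.004,0.001,-0.012],"twist": 0,"fingers": 0},{"slide": [0.002,0.0,-0.018],"twist": 0,"fingers": 0},{"slide": [0.0,0.0,-0.024],"twist": 0,"fingers": 0},{"slide": [-0.003,0.0,-0.03],"twist": 0,"fingers": 0}]'

```text
clock: 3.85
position: [0.6192, 0.1024, 0.0962]
tool_rot: [[0.994, 0.114, 0.004], [0.113, -0.994, 0.005], [0.005, -0.004, -1.0]]
force: [-1.3, -2.0, 2.1]
opening: -0.0
```

Run:
```python
from h import *
snap('wrist','w4');s=get_state();print(s['position'],s['force'])
```

```text
[0.61817311 0.10241043 0.09507565] [ 0.01465141 -0.98601961  0.74475674]
```

View pics/w4.png

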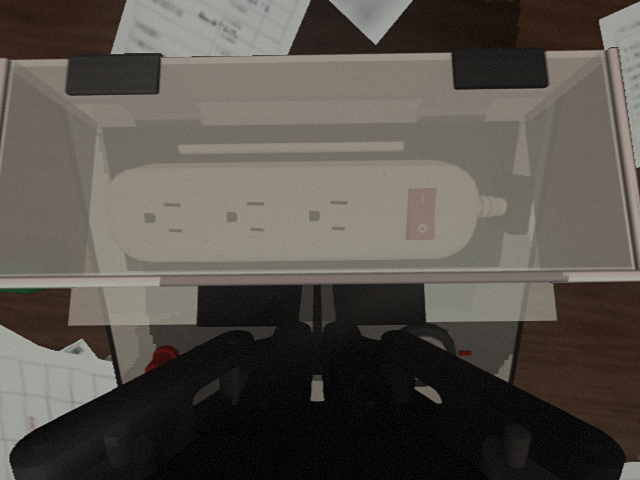

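Emit:
apply_moves --motion '[{"slide": [-0.003,0.0,-0.007],"twist": 0,"fingers": 0},{"slide": [-0.006,0.0,-0.014],"twist": 0,"fingers": 0},{"slide": [-0.008,0.0,-0.02],"twist": 0,"fingers": 0},{"slide": [-0.01,0.0,-0.026],"twist": 0,"fingers": 0},{"slide": [-0.011,0.0,-0.032],"twist": 0,"fingers": 0},{"slide": [-0.012,0.0,-0.037],"twist": 0,"fingers": 0}]'

```text
clock: 4.65
position: [0.6052, 0.1024, 0.0574]
tool_rot: [[0.994, 0.114, 0.001], [0.114, -0.994, 0.004], [0.001, -0.004, -1.0]]
force: [-6.1, -2.6, 5.1]
opening: -0.0
```

Run:
```python
from h import *
snap('wrist','w5');s=get_state();print(s['position'],s['force'])
```

```text
[0.60475929 0.10237648 0.05669967] [-2.45387769 -0.37889684  0.22506273]
```

View pics/w5.png

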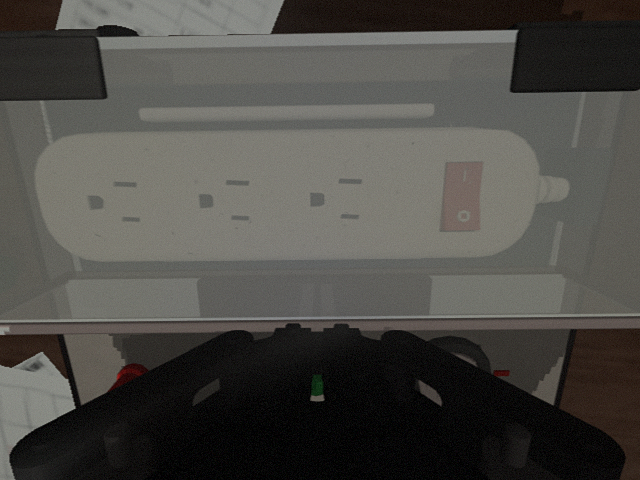

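Emit:
apply_moves --motion '[{"slide": [-0.003,0.0,-0.002],"twist": 0,"fingers": 0},{"slide": [-0.004,0.0,-0.004],"twist": 0,"fingers": 0},{"slide": [-0.004,0.0,-0.006],"twist": 0,"fingers": 0},{"slide": [-0.004,0.0,-0.007],"twist": 0,"fingers": 0},{"slide": [-0.004,0.0,-0.007],"twist": 0,"fingers": 0}]'

```text
clock: 5.32
position: [0.6035, 0.1025, 0.0549]
tool_rot: [[0.994, 0.114, 0.004], [0.114, -0.994, 0.005], [0.005, -0.004, -1.0]]
force: [-6.0, -1.6, 21.1]
opening: 0.001
```

Run:
```python
from h import *
s=get_state();print(s['position'],s['force'])
```

```text
[0.60347643 0.10252748 0.05488392] [-6.03261595 -1.619575   21.14842612]
```

Emit:
apply_moves --motion '[{"slide": [-0.006,0.0,0.005],"twist": 0,"fingers": 0},{"slide": [-0.01,0.0,0.03],"twist": 0,"fingers": 0},{"slide": [-0.02,-0.02,0.08],"twist": 0,"fingers": 0},{"slide": [-0.035,-0.05,0.12],"twist": 0,"fingers": 0.04},{"slide": [-0.045,-0.07,0.15],"twist": 0,"fingers": 0.04},{"slide": [-0.045,-0.07,0.15],"twist": 0,"fingers": 0.04},{"slide": [-0.045,-0.07,0.15],"twist": 0,"fingers": 0.04}]'

```text
clock: 6.2
position: [0.5582, 0.0329, 0.204]
tool_rot: [[0.994, 0.113, 0.004], [0.113, -0.994, 0.005], [0.005, -0.005, -1.0]]
force: [-0.3, -0.4, -0.9]
opening: 0.47
```

Run:
```python
from h import *
d=snap('wrist','w6');e=snap('side','s6');s=get_state();print(s['position'],s['force'],s['tool_rot'][:,1],s['qd'],s['opening'])
cv2.imwrite('pics/s6c.png',cv2.resize(e['color'][170:290,225:385,::-1],None,fx=4,fy=4,interpolation=2))
```

```text
[0.55759178 0.03320141 0.20297332] [0.86932236 0.49808273 0.14740883] [ 0.11426677 -0.99343892 -0.00471379] [ 0.00306884  0.00871817 -0.00312316 -0.00107889  0.00328079 -0.00057743] 0.46652257239054506
```

View pics/w6.png

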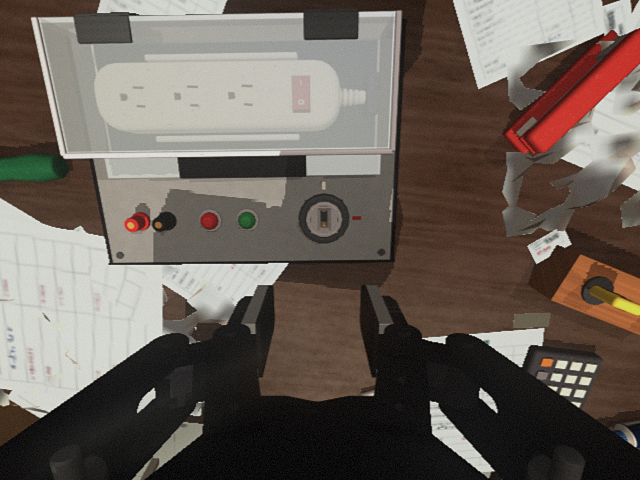

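View pics/s6c.png

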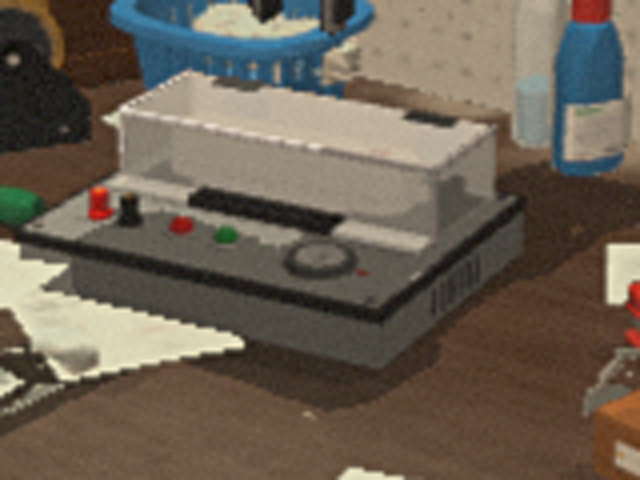

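Hood is shut flat on the deck. Switch centre at about (323.5,218) in w6; measure it finely.

Run:
```python
from h import *
d=load('w6')
g=cv2.cvtColor(d['color'],cv2.COLOR_RGB2HSV)[185:250,290:360]
m=cv2.inRange(g,(0,0,0),(180,255,75))
k,l,st,c=cv2.connectedComponentsWithStats(m)
for i in range(1,k):
    if st[i,4]>60: print(st[i],c[i]+[290,185])
a=d['color'][185:250,290:370,::-1];cv2.imwrite('pics/w6c.png',cv2.resize(a,None,fx=8,fy=8,interpolation=2))
for p in [(108,264),(392,263)]: print(onz(d,*p,.046))
```

```text
[   8    8   51   51 1022] [323.07240705 217.33953033]
[30 26  8 16 87] [323.62068966 216.85057471]
[0.49643603 0.23015968 0.046     ]
[ 0.52852956 -0.04105927  0.046     ]
```

View pics/w6c.png

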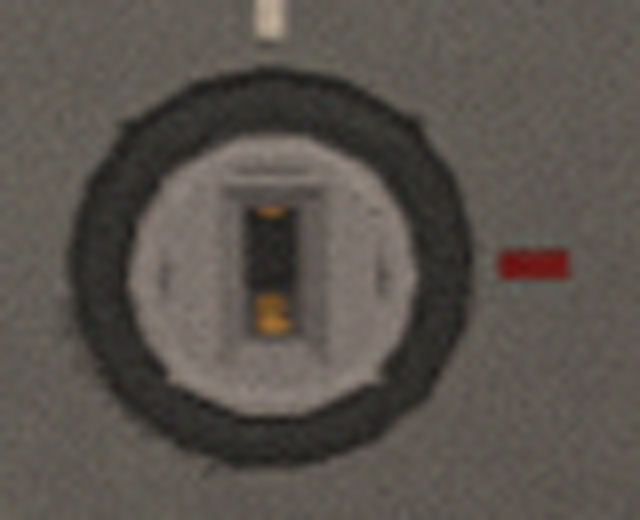

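Run:
```python
from h import *
d=load('w6')
f=lambda x,y:(290+x/8-.4,185+y/8-.4)
print('sw',onz(d,*f(272.5,272),.053),'slot',onz(d,*f(271,190),.053),onz(d,*f(275,355),.053),'mark',onz(d,*f(535,264),.046),'wm',onz(d,*f(270,20),.046))
f6=get_state()['position'];print(f6, proj(d,f6), proj(d,f6+[0,0,.019]))
e=load('s6');print('side', proj(e,[.564,.0275,.053]))
```

```text
sw [0.56566893 0.02942627 0.053     ] slot [0.57493664 0.03069656 0.053     ] [0.55613776 0.02800717 0.053     ] mark [ 0.56857237 -0.00082439  0.046     ] wm [0.59288856 0.03283247 0.046     ]
[0.55759178 0.03320141 0.20297332] [318.78411846 299.59027913] [318.86512148 319.46294745]
side [303.88502356 233.37180525]
```

Emit:
apply_moves --motion '[{"slide": [-0.005,-0.045,0.02],"twist": 0.15,"fingers": 0.05},{"slide": [-0.01,-0.09,0.02],"twist": 0.3,"fingers": 0.05},{"slide": [-0.018,-0.14,0.02],"twist": 0.46,"fingers": 0.05},{"slide": [-0.025,-0.19,0.02],"twist": 0.62,"fingers": 0.05},{"slide": [-0.035,-0.24,0.0],"twist": 0.78,"fingers": 0.05},{"slide": [-0.042,-0.29,-0.02],"twist": 0.94,"fingers": 0.05},{"slide": [-0.05,-0.335,-0.03],"twist": 1.1,"fingers": 0.05},{"slide": [-0.054,-0.358,-0.04],"twist": 1.206,"fingers": 0.05}]'

```text
clock: 7.3
position: [0.5028, -0.326, 0.1604]
tool_rot: [[0.245, 0.969, -0.006], [0.969, -0.245, 0.005], [0.003, -0.007, -1.0]]
force: [0.7, 0.2, -0.0]
opening: 0.584
```

Emit:
apply_moves --motion '[{"slide": [0.0,0.0,0.0],"twist": 0,"fingers": 0.05}]'

```text
clock: 7.42
position: [0.5016, -0.3262, 0.1577]
tool_rot: [[0.248, 0.969, -0.01], [0.969, -0.248, 0.008], [0.005, -0.011, -1.0]]
force: [-0.0, 0.4, 0.1]
opening: 0.586
```

Run:
```python
from h import *
d=snap('wrist','w7');s=get_state();p=s['position'];print(p,s['tool_rot'][:,1],s['qd'],s['opening'])
print(proj(d,[.5035,-.3245,.078]),proj(d,p))
```

```text
[ 0.50185332 -0.32533822  0.15794138] [ 0.96891002 -0.24715951 -0.01120508] [ 0.02656798 -0.02666106  0.00637091  0.0051072   0.00910205  0.0086071 ] 0.5832513889217698
[321.19424621 248.43595738] [318.53843437 300.58570137]
```

View pics/w7.png

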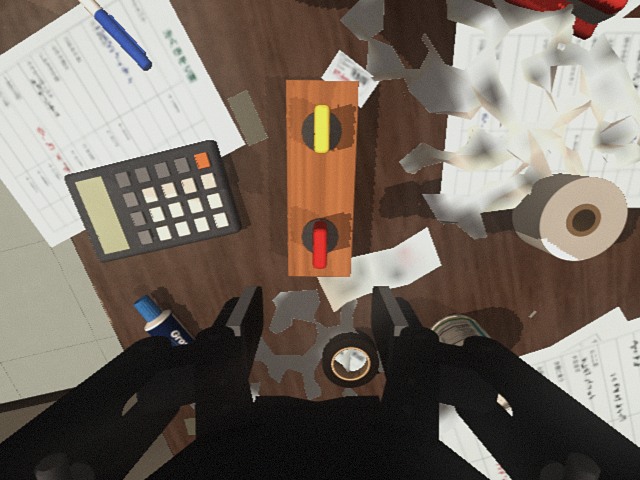

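Run:
```python
from h import *
d=load('w7');s=get_state();R=s['tool_rot']
for n,p,z in [('tin left',(432,325),.072),('tin top',(460,316),.072),('tape',(350,360),.02),('glue',(147,305),.02)]:
    q=onz(d,*p,z);print(n,q,(R.T@(q-[.503,-.3245,0]))[:2])
e=load('side0')
# tin in side: base and top center
print(onz(e,507,270,.072), onz(e,506,308,0))
```

```text
tin left [ 0.57051448 -0.40685021  0.072     ] [-0.0627283   0.08496233]
tin top [ 0.5923203  -0.40439335  0.072     ] [-0.05495674  0.10548296]
tape [ 0.49855591 -0.45917106  0.02      ] [-0.13148376  0.02875521]
glue [ 0.32781213 -0.35547316  0.02      ] [-0.07321899 -0.16231007]
[ 0.62336487 -0.46922149  0.072     ] [ 0.5925463  -0.48761837  0.        ]
```

Emit:
apply_moves --motion '[{"slide": [0.001,0.001,-0.03],"twist": 0,"fingers": 0.04},{"slide": [0.001,0.001,-0.06],"twist": 0,"fingers": 0.04},{"slide": [0.001,0.001,-0.09],"twist": 0,"fingers": 0.04},{"slide": [0.001,0.001,-0.106],"twist": 0,"fingers": 0.04},{"slide": [0.001,0.001,-0.108],"twist": 0,"fingers": 0.04}]'

```text
clock: 8.1
position: [0.5024, -0.3228, 0.0487]
tool_rot: [[0.247, 0.969, -0.012], [0.969, -0.247, 0.01], [0.006, -0.014, -1.0]]
force: [-0.4, -0.0, 0.4]
opening: 0.468
```

Run:
```python
from h import *
d=snap('wrist','w8');s=get_state();p=s['position'];print(p,s['tool_rot'],s['force'],s['opening'])
print(proj(d,p),proj(d,p+[0,0,.019]))
```

```text
[ 0.50306965 -0.32353956  0.04961249] [[ 0.24679451  0.9690147  -0.01014776]
 [ 0.96905163 -0.24671629  0.00836716]
 [ 0.00560428 -0.01189867 -0.9999135 ]] [-0.2127716   0.42673794 -0.25267753] 0.4687073531094746
[320.22842274 304.09048964] [320.06769912 324.69980236]
```

View pics/w8.png

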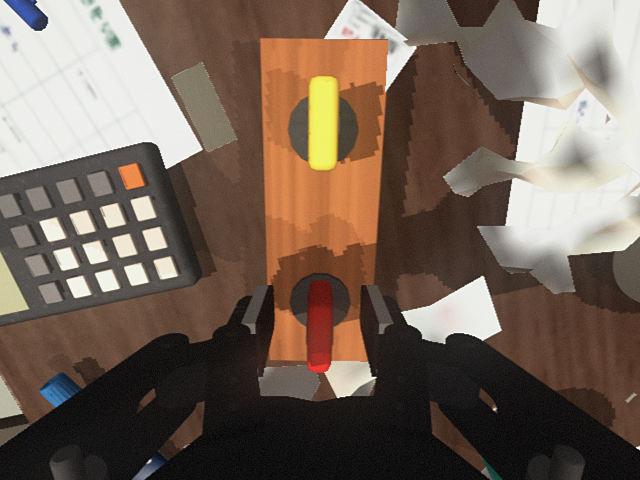

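Emit:
apply_moves --motion '[{"slide": [0.001,0.0,0.0],"twist": 0,"fingers": 0.02},{"slide": [0.001,0.0,0.0],"twist": 0,"fingers": 0.0},{"slide": [0.001,0.0,0.0],"twist": 0,"fingers": 0.0},{"slide": [0.001,0.0,0.0],"twist": 0,"fingers": 0.0},{"slide": [0.001,0.0,0.0],"twist": 0,"fingers": 0.0}]' --grip_force 80

```text
clock: 8.78
position: [0.5048, -0.324, 0.0512]
tool_rot: [[0.247, 0.969, -0.009], [0.969, -0.247, 0.008], [0.005, -0.01, -1.0]]
force: [-1.3, 1.6, 6.4]
opening: 0.099
```

Run:
```python
from h import *
d=snap('wrist','w9');s=get_state();p=s['position'];print(p,s['tool_rot'],s['force'],s['torque'],s['opening'])
```

```text
[ 0.5047871  -0.32399581  0.05119651] [[ 0.24709893  0.96895248 -0.00855686]
 [ 0.96897634 -0.24703842  0.00754103]
 [ 0.00519303 -0.01015478 -0.99993495]] [-1.60341233  1.69679459  5.94770749] [ 0.23421707  0.22660749 -0.0099353 ] 0.10364125051212983
```

View pics/w9.png

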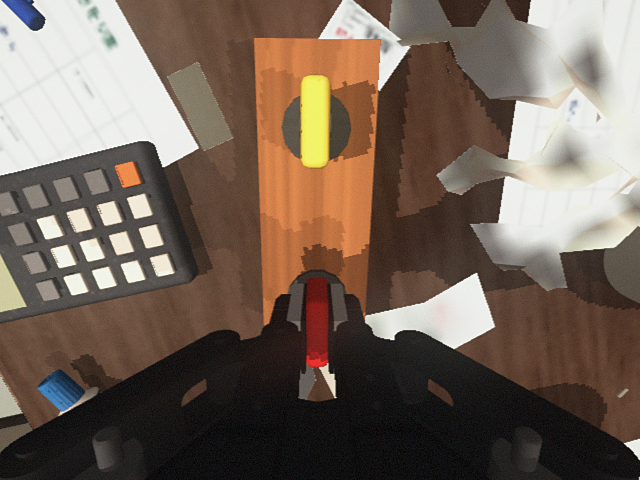

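Emit:
apply_moves --motion '[{"slide": [0.0,0.0,0.006],"twist": 0,"fingers": 0.0},{"slide": [0.0,0.0,0.018],"twist": 0,"fingers": 0.0},{"slide": [0.0,0.0,0.036],"twist": 0,"fingers": 0.0},{"slide": [0.0,0.0,0.065],"twist": 0,"fingers": 0.0},{"slide": [0.0,0.0,0.1],"twist": 0,"fingers": 0.0},{"slide": [0.0,0.0,0.11],"twist": 0,"fingers": 0.0},{"slide": [0.0,0.0,0.11],"twist": 0,"fingers": 0.0}]'

```text
clock: 9.7
position: [0.5053, -0.3244, 0.1623]
tool_rot: [[0.247, 0.969, -0.007], [0.969, -0.247, 0.006], [0.004, -0.008, -1.0]]
force: [-0.4, 0.0, -1.3]
opening: 0.102
```

Run:
```python
from h import *
d=snap('wrist','w10');e=snap('side','s10');s=get_state();p=s['position'];print(p,s['tool_rot'],s['force'],s['torque'],s['opening'])
cv2.imwrite('pics/s10c.png',cv2.resize(e['color'][180:340,360:560,::-1],None,fx=4,fy=3.7,interpolation=2))
```

```text
[ 0.50390614 -0.32337922  0.16000599] [[ 0.24713781  0.96892452 -0.01040093]
 [ 0.96896133 -0.24705149  0.00891615]
 [ 0.00606951 -0.01228162 -0.99990616]] [-0.46416923  0.35471672 -0.92772697] [-0.02058658 -0.01318815  0.02086783] 0.10286612728448075
```

View pics/w10.png

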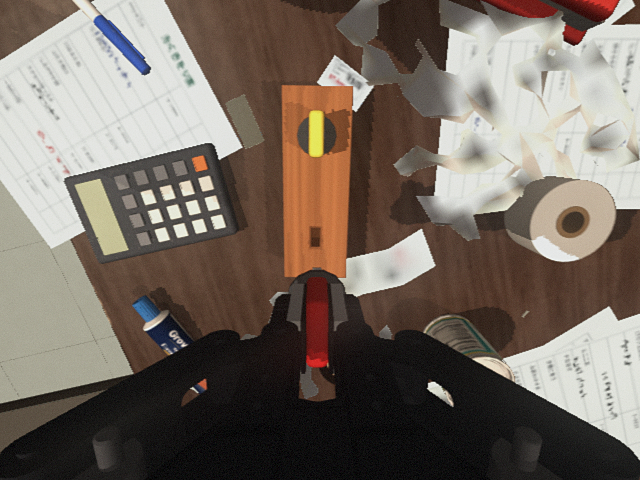

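View pics/s10c.png

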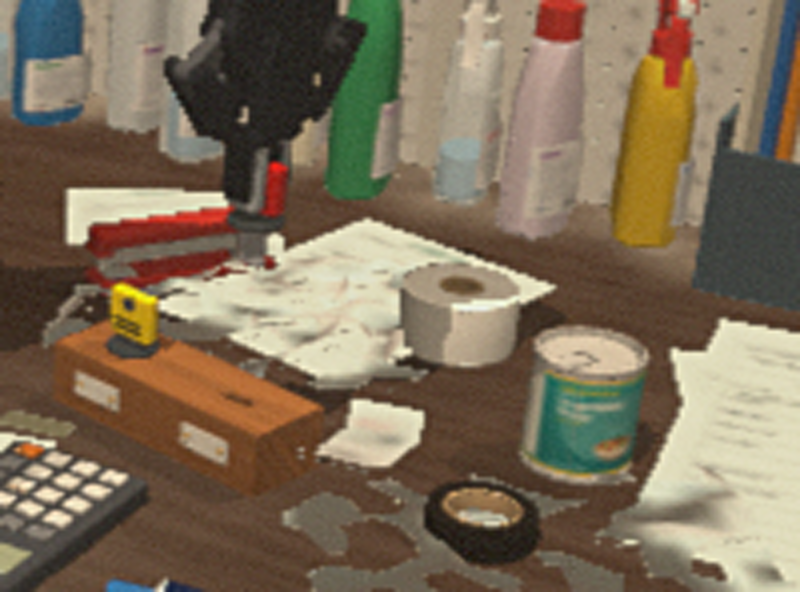

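Run:
```python
from h import *
d=load('w10')
cv2.imwrite('pics/w10c.png',cv2.resize(d['color'][215:265,285:350,::-1],None,fx=10,fy=10,interpolation=2))
```

```text
(no output)
```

View pics/w10c.png

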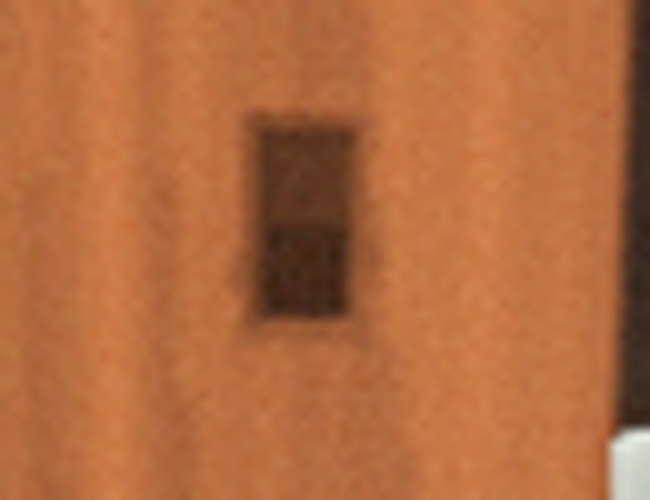

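Run:
```python
from h import *
d=load('w10');sl=onz(d,285+305/10-.45,215+218/10-.45,.040);print(sl)
R9=np.array([[0.2471,.969,-.0086],[.969,-.247,.0075],[.0052,-.0102,-1]]);p9=np.array([.5048,-.3240,.0512])
print('o tool',R9.T@(sl-p9))
```

```text
[ 0.50200163 -0.32417523  0.04      ]
o tool [-0.00091951 -0.0025541   0.01122275]
```

Emit:
apply_moves --motion '[{"slide": [0.0,0.03,0.01],"twist": 0.16,"fingers": 0.0},{"slide": [0.005,0.06,0.02],"twist": 0.32,"fingers": 0.0},{"slide": [0.01,0.09,0.02],"twist": 0.48,"fingers": 0.0},{"slide": [0.015,0.12,0.02],"twist": 0.64,"fingers": 0.0},{"slide": [0.02,0.15,0.02],"twist": 0.8,"fingers": 0.0},{"slide": [0.025,0.18,0.02],"twist": 0.96,"fingers": 0.0},{"slide": [0.03,0.21,0.02],"twist": 1.12,"fingers": 0.0},{"slide": [0.035,0.24,0.01],"twist": 1.28,"fingers": 0.0}]'

```text
clock: 10.8
position: [0.5386, -0.0823, 0.1688]
tool_rot: [[-0.86, 0.51, -0.013], [0.51, 0.86, -0.007], [0.007, -0.013, -1.0]]
force: [-0.2, -0.5, -1.0]
opening: 0.106
```

Run:
```python
from h import *
s=get_state();p=s['position'];print(p,np.arctan2(s['tool_rot'][1,1],s['tool_rot'][0,1]),s['tool_rot'][:,2],s['opening'],s['joints'])
print(np.array([.565,.027,.13])-p)
```

```text
[ 0.53855378 -0.08226329  0.16876664] 1.0356315121898452 [-0.01282922 -0.00711466 -0.99989239] 0.10589774375873287 [-0.2257795   0.23192473  1.8680128  -0.01128836  1.05259417 -1.25571909]
[ 0.02644622  0.10926329 -0.03876664]
```

Emit:
apply_moves --motion '[{"slide": [0.006,0.025,0.0],"twist": 0.15,"fingers": 0.0},{"slide": [0.013,0.05,-0.01],"twist": 0.3,"fingers": 0.0},{"slide": [0.019,0.08,-0.02],"twist": 0.45,"fingers": 0.0},{"slide": [0.025,0.105,-0.03],"twist": 0.6,"fingers": 0.0},{"slide": [0.0265,0.109,-0.04],"twist": 0.655,"fingers": 0.0},{"slide": [0.0265,0.109,-0.04],"twist": 0.655,"fingers": 0.0}]'

```text
clock: 11.55
position: [0.5628, 0.0273, 0.126]
tool_rot: [[-0.993, -0.12, -0.011], [-0.12, 0.993, -0.013], [0.013, -0.012, -1.0]]
force: [0.3, -0.4, -0.8]
opening: 0.103
```

Run:
```python
from h import *
d=snap('wrist','w11');e=snap('side','s11');f=snap('scene','c11');s=get_state();p=s['position'];print(p,np.arctan2(s['tool_rot'][1,1],s['tool_rot'][0,1]),s['tool_rot'][:,2],s['opening'],s['force'])
a=cv2.resize(e['color'][150:260,255:365,::-1],(400,400),interpolation=2);b=cv2.resize(f['color'][190:290,230:330,::-1],(400,400),interpolation=2)
cv2.imwrite('pics/m11.png',np.hstack([a,b]))
```

```text
[0.5646535  0.02634767 0.12827423] 1.6894998180953475 [-0.00691624 -0.01356247 -0.99988411] 0.10212993961346635 [-0.30933044  0.05932883 -0.99441679]
```

View pics/w11.png

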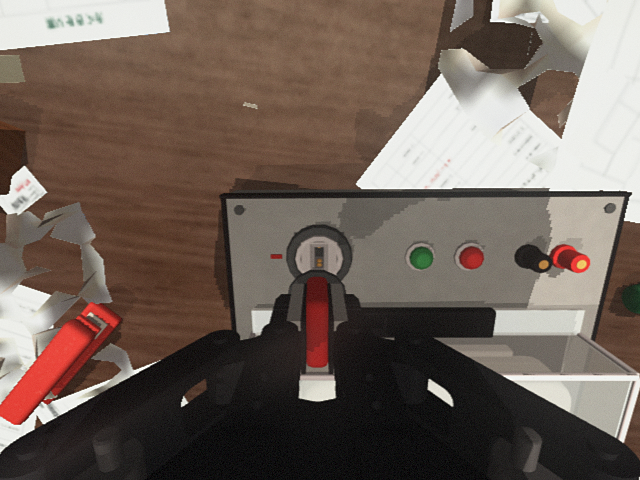

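View pics/m11.png

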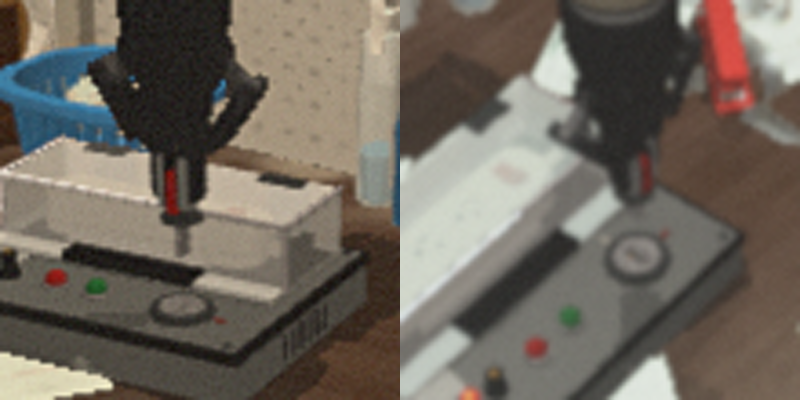

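Run:
```python
from h import *
d=load('w11')
cv2.imwrite('pics/w11c.png',cv2.resize(d['color'][215:290,265:365,::-1],None,fx=8,fy=8,interpolation=2))
```

```text
(no output)
```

View pics/w11c.png

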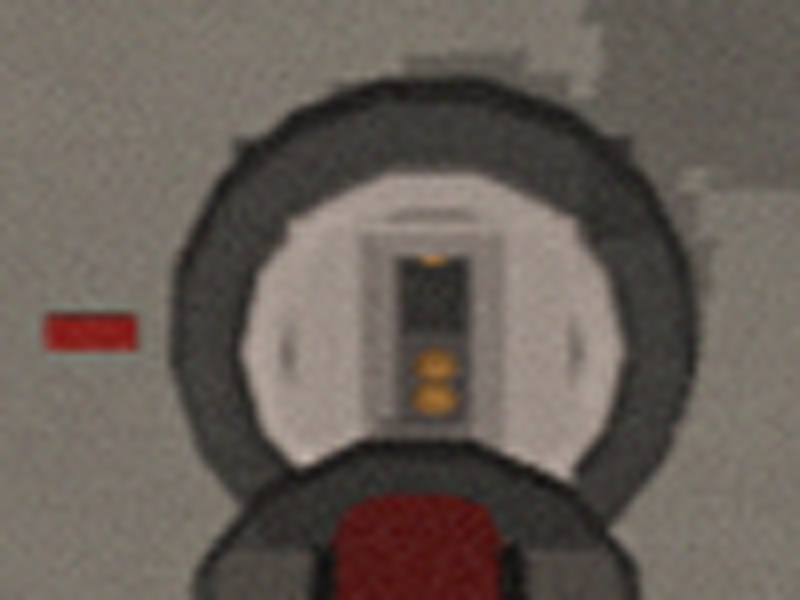

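Run:
```python
from h import *
d=load('w11');s=get_state();R=s['tool_rot'];p=s['position']
sw=onz(d,265+432.5/8-.45,215+356/8-.45,.053);print('sw',sw)
t=R.T@(sw-p);print('tool',t)
# vertical (world) descent: offset key origin in world
o=np.array([-.0009,-.00255,.0112])
key=p+R@o;print('key(biased) origin',key,'diff',sw-key)
# slot yaw
for a,b in [((362,235),(362,425)),((503,235),(503,425)),((20,332),(160,332))]:
  P=[onz(d,265+x/8,215+y/8,.053) for x,y in(a,b)];v=P[0]-P[1];print(np.arctan2(v[1],v[0]))
m1=onz(d,223,194.5,.046);m2=onz(d,628,191,.046);v=m2-m1;print('front edge yaw',np.arctan2(-v[0],v[1]))
# direction in the image w6: refine
e=load('w6');m1=onz(e,108.5,264,.046);m2=onz(e,392.5,263,.046);v=m1-m2;print(np.arctan2(-v[0],v[1]))
```

```text
sw [0.56615629 0.02910812 0.053     ]
tool [-0.00245659  0.00351495  0.07521767]
key(biased) origin [0.56577164 0.0237704  0.11710015] diff [ 0.00038465  0.00533771 -0.06410015]
-3.0275984244290215
-3.013574282777714
-1.4474770032032689
front edge yaw 0.12944864852658095
0.11778306400154577
```

Run:
```python
from h import *
e=load('s11');f=load('c11')
a=cv2.resize(e['color'][180:250,270:340,::-1],(400,400),interpolation=2);b=cv2.resize(f['color'][225:275,265:315,::-1],(400,400),interpolation=2)
cv2.imwrite('pics/m11b.png',np.hstack([a,b]))
s=get_state();p=s['position']
for n,d,o,k in (('side',e,(270,180),400/70),('scene',f,(265,225),8)):
  for z in (.053,.117,.121,.091):
    q=np.array([.565,.0275,z]);print(n,z,(proj(d,q)-o)*k, 'dx',(proj(d,q+[.001,0,0])-proj(d,q))*k,'dy',(proj(d,q+[0,.001,0])-proj(d,q))*k)
```

```text
side 0.053 [195.01226132 304.2243507 ] dx [ 1.38217858 -0.75663996] dy [-1.81027513 -0.52572772]
side 0.117 [191.9077471  168.30802517] dx [ 1.41009574 -0.70215093] dy [-1.84364444 -0.4859334 ]
side 0.121 [191.70977906 159.64094007] dx [ 1.41187794 -0.69858885] dy [-1.84577087 -0.48333259]
side 0.091 [193.18312579 224.14438874] dx [ 1.39861991 -0.72484778] dy [-1.82994106 -0.50250703]
scene 0.053 [185.62846891 227.05873765] dx [-1.95431067 -1.55974641] dy [-2.13308624  1.54262723]
scene 0.117 [177.45687635 102.47407278] dx [-2.01396096 -1.56950252] dy [-2.2035705   1.55406996]
scene 0.121 [176.92882147  94.42331169] dx [-2.01781    -1.57004808] dy [-2.20813056  1.55472921]
scene 0.091 [180.83860725 154.03217574] dx [-1.98929506 -1.56576435] dy [-2.1743826   1.54961726]
```

View pics/m11b.png

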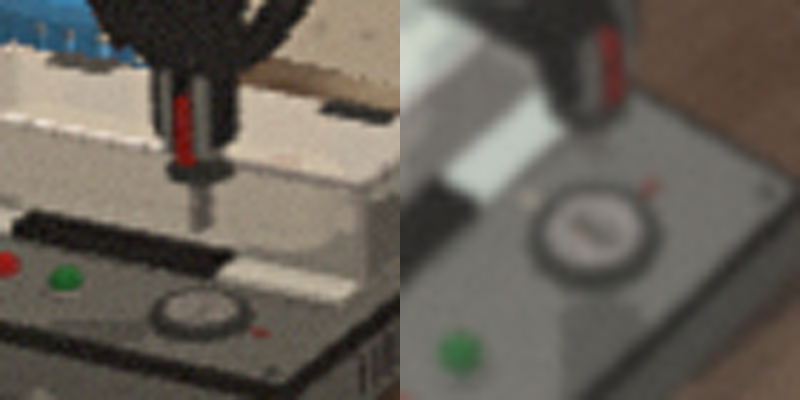

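Emit:
apply_moves --motion '[{"slide": [0.0,0.0015,-0.015],"twist": 0,"fingers": 0.0},{"slide": [0.0,0.0015,-0.03],"twist": 0,"fingers": 0.0},{"slide": [0.0,0.0015,-0.034],"twist": 0,"fingers": 0.0},{"slide": [0.0,0.0015,-0.036],"twist": 0,"fingers": 0.0},{"slide": [0.0,0.0015,-0.036],"twist": 0,"fingers": 0.0}]'

```text
clock: 12.32
position: [0.5648, 0.0278, 0.0923]
tool_rot: [[-0.993, -0.118, -0.007], [-0.118, 0.993, -0.014], [0.008, -0.013, -1.0]]
force: [-0.6, -0.2, -0.0]
opening: 0.102
```

Run:
```python
from h import *
d=snap('wrist','w12');e=snap('side','s12');f=snap('scene','c12');s=get_state();p=s['position'];print(p,np.arctan2(s['tool_rot'][1,1],s['tool_rot'][0,1]),s['tool_rot'][:,2],s['force'],s['torque'])
a=cv2.resize(e['color'][180:250,270:340,::-1],(400,400),interpolation=2);b=cv2.resize(f['color'][225:275,265:315,::-1],(400,400),interpolation=2)
cv2.imwrite('pics/m12.png',np.hstack([a,b]))
cv2.imwrite('pics/w12c.png',cv2.resize(d['color'][215:290,265:365,::-1],None,fx=8,fy=8,interpolation=2))
```

```text
[0.56509835 0.02785605 0.09277361] 1.6895656117633369 [-0.00593488 -0.01360628 -0.99988982] [-0.38679576 -0.28380538 -0.69957686] [-0.01675639  0.01216202  0.01644085]
```

View pics/m12.png

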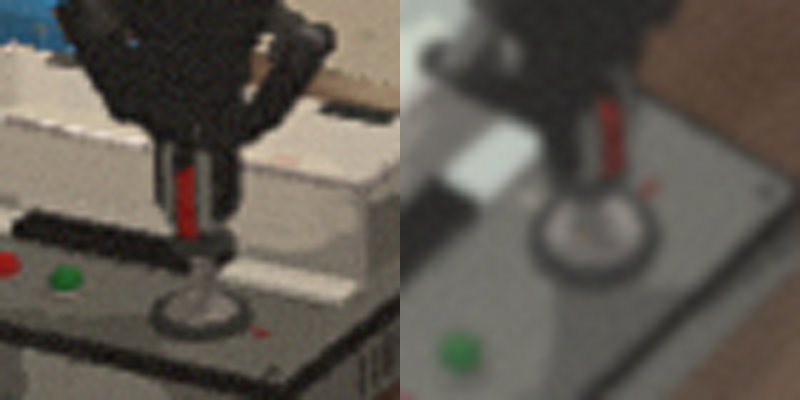

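View pics/w12c.png

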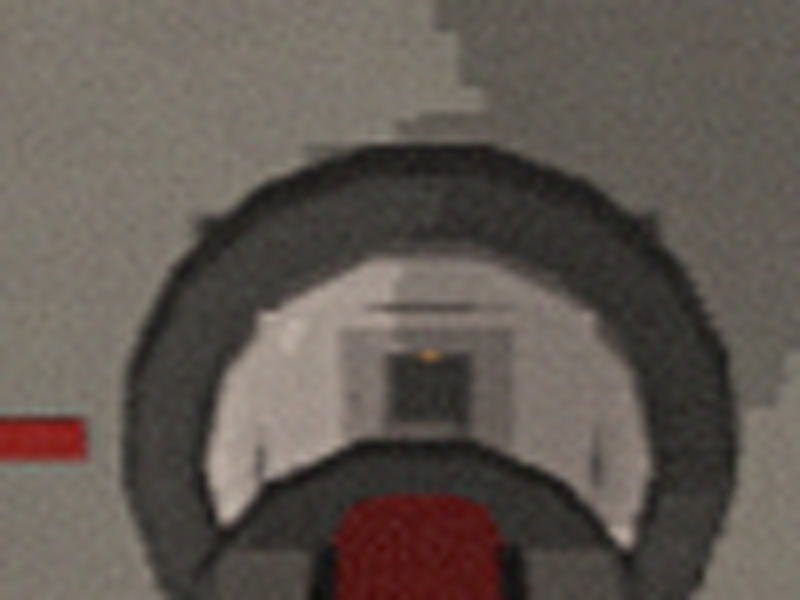

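Run:
```python
from h import *
d=load('w12');s=get_state();p=s['position'];R=s['tool_rot']
sw=onz(d,265+430/8-.45,215+474/8-.45,.053);print(sw,R.T@(sw-p), proj(d,p+[0,0,.027]),proj(d,p-[0,0,.011]))
# head top far edge tool x=-? red top begins row ; collar top edge
for n,tx,z in [('collar rim',-.015,-.007),('head',-.015,0.027),('head+',.015,.027)]:
  for sg in (1,): print(n,proj(d,p+R@np.array([tx,0,-z])))
```

```text
[0.56627142 0.02946572 0.053     ] [-0.00165384  0.00196861  0.03974037] [313.0643764  332.02616817] [314.88775223 291.99839839]
collar rim [314.64271867 322.47162297]
head [314.073583   365.07649291]
head+ [313.80214494 297.76670312]
```

View pics/w12.png

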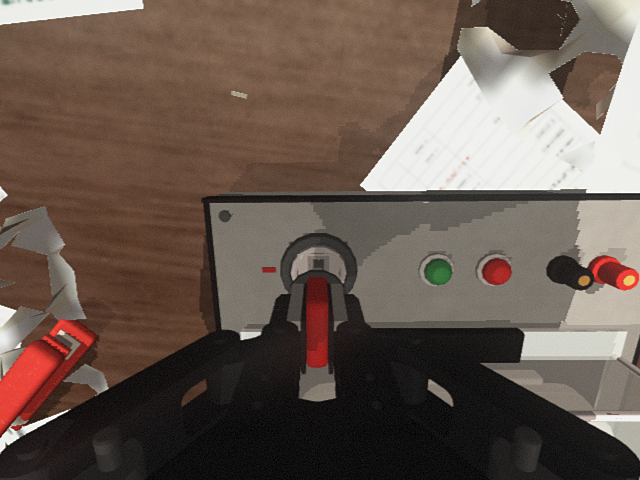

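Emit:
apply_moves --motion '[{"slide": [0.0003,0.001,-0.001],"twist": 0,"fingers": 0.0},{"slide": [0.0003,0.001,-0.003],"twist": 0,"fingers": 0.0},{"slide": [0.0003,0.001,-0.005],"twist": 0,"fingers": 0.0},{"slide": [0.0003,0.001,-0.007],"twist": 0,"fingers": 0.0}]'

```text
clock: 12.98
position: [0.5653, 0.0288, 0.0856]
tool_rot: [[-0.993, -0.118, -0.006], [-0.118, 0.993, -0.014], [0.008, -0.013, -1.0]]
force: [-1.2, 0.3, 4.1]
opening: 0.103
```

Emit:
apply_moves --motion '[{"slide": [0.0,0.0,-0.001],"twist": 0,"fingers": 0.0}]'

```text
clock: 13.1
position: [0.565, 0.0288, 0.0848]
tool_rot: [[-0.993, -0.119, -0.007], [-0.118, 0.993, -0.014], [0.009, -0.013, -1.0]]
force: [-1.3, -0.9, 3.9]
opening: 0.102
```

Emit:
apply_moves --motion '[{"slide": [0.0,0.0,-0.001],"twist": 0,"fingers": 0.0},{"slide": [0.0,0.0,-0.002],"twist": 0,"fingers": 0.0},{"slide": [0.0,0.0,-0.003],"twist": 0,"fingers": 0.0}]'

```text
clock: 13.48
position: [0.5645, 0.0288, 0.0815]
tool_rot: [[-0.993, -0.119, -0.008], [-0.118, 0.993, -0.014], [0.01, -0.013, -1.0]]
force: [-2.9, -0.9, 2.7]
opening: 0.1
```

Run:
```python
from h import *
d=snap('wrist','w13');e=snap('side','s13');s=get_state();p=s['position'];print(p,np.arctan2(s['tool_rot'][1,1],s['tool_rot'][0,1]),s['tool_rot'][:,2],s['force'],s['torque'])
a=cv2.resize(e['color'][180:250,270:340,::-1],(400,400),interpolation=2);b=cv2.resize(d['color'][240:370,255:385,::-1],(400,400),interpolation=2)
cv2.imwrite('pics/m13.png',np.hstack([a,b]))
```

```text
[0.56447    0.02878336 0.08151658] 1.6896841778096792 [-0.0084414  -0.01378123 -0.9998694 ] [-1.53766184 -0.40478217  0.72892883] [-0.05678586  0.48660981  0.05718887]
```

View pics/m13.png

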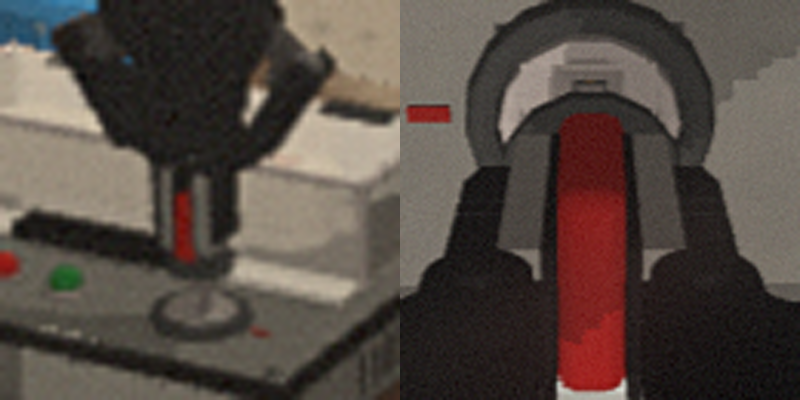

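Emit:
apply_moves --motion '[{"slide": [-0.0008,0.0,-0.001],"twist": 0,"fingers": 0.0},{"slide": [-0.0008,0.0,-0.002],"twist": 0,"fingers": 0.0},{"slide": [-0.0008,0.0,-0.003],"twist": 0,"fingers": 0.0},{"slide": [-0.0008,0.0,-0.004],"twist": 0,"fingers": 0.0}]'

```text
clock: 14.08
position: [0.5644, 0.0288, 0.0784]
tool_rot: [[-0.993, -0.119, -0.007], [-0.118, 0.993, -0.014], [0.008, -0.013, -1.0]]
force: [-2.1, -0.2, 3.0]
opening: 0.099
```

Emit:
apply_moves --motion '[{"slide": [-0.0005,0.0,-0.001],"twist": 0,"fingers": 0.0},{"slide": [-0.0005,0.0,-0.002],"twist": 0,"fingers": 0.0},{"slide": [-0.0005,0.0,-0.003],"twist": 0,"fingers": 0.0},{"slide": [-0.0005,0.0,-0.004],"twist": 0,"fingers": 0.0}]'

```text
clock: 14.58
position: [0.5637, 0.0288, 0.0738]
tool_rot: [[-0.993, -0.119, -0.007], [-0.118, 0.993, -0.014], [0.009, -0.013, -1.0]]
force: [-0.3, -0.1, -0.7]
opening: 0.099
```

Run:
```python
from h import *
d=snap('wrist','w14');e=snap('side','s14');s=get_state();p=s['position'];print(p,np.arctan2(s['tool_rot'][1,1],s['tool_rot'][0,1]),s['tool_rot'][:,2],s['force'],s['torque'])
a=cv2.resize(e['color'][180:250,270:340,::-1],(400,400),interpolation=2);b=cv2.resize(d['color'][240:370,255:385,::-1],(400,400),interpolation=2)
cv2.imwrite('pics/m14.png',np.hstack([a,b]))
```

```text
[0.56382519 0.02878131 0.0739907 ] 1.6895742313892486 [-0.00702815 -0.01373891 -0.99988092] [-1.11322013 -0.19443593 -2.02449816] [ 0.0059371   0.00620274 -0.00155279]
```

View pics/m14.png

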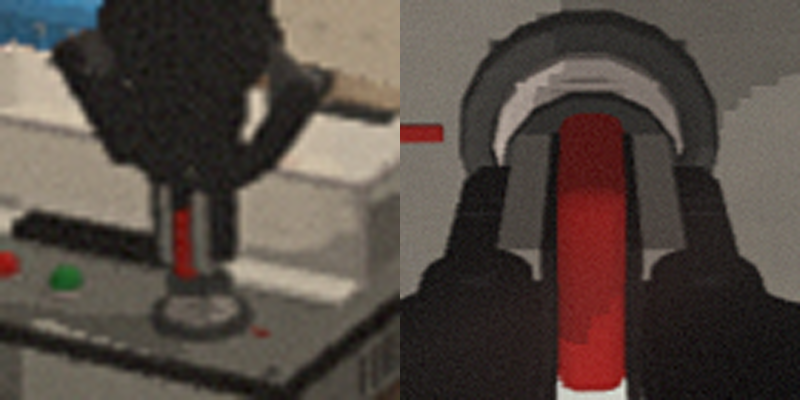

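Emit:
apply_moves --motion '[{"slide": [0.0,0.0,-0.001],"twist": 0,"fingers": 0.0},{"slide": [0.0,0.0,-0.002],"twist": 0,"fingers": 0.0},{"slide": [0.0,0.0,-0.003],"twist": 0,"fingers": 0.0},{"slide": [0.0,0.0,-0.004],"twist": 0,"fingers": 0.0}]'

```text
clock: 15.18
position: [0.5642, 0.0288, 0.0716]
tool_rot: [[-0.993, -0.119, -0.007], [-0.118, 0.993, -0.014], [0.008, -0.013, -1.0]]
force: [-4.2, 0.4, 11.7]
opening: 0.099
```

Emit:
apply_moves --motion '[{"slide": [0.0,0.0,-0.002],"twist": 0.03,"fingers": 0.0},{"slide": [0.0,0.0,-0.002],"twist": 0.05,"fingers": 0.0},{"slide": [0.0,0.0,-0.0025],"twist": 0.0,"fingers": 0.0},{"slide": [0.0,0.0,-0.0025],"twist": -0.05,"fingers": 0.0},{"slide": [0.0,0.0,-0.003],"twist": 0.0,"fingers": 0.0}]'

```text
clock: 15.8
position: [0.5643, 0.0287, 0.0698]
tool_rot: [[-0.993, -0.12, -0.007], [-0.12, 0.993, -0.014], [0.009, -0.013, -1.0]]
force: [-3.0, -0.3, 7.0]
opening: 0.103
```

Emit:
apply_moves --motion '[{"slide": [0.0,0.0,-0.0015],"twist": 0.03,"fingers": 0.0},{"slide": [0.0,0.0,-0.002],"twist": 0.04,"fingers": 0.0},{"slide": [0.0,0.0,-0.003],"twist": 0.0,"fingers": 0.0},{"slide": [0.0,0.0,-0.004],"twist": -0.04,"fingers": 0.0},{"slide": [0.0,0.0,-0.004],"twist": 0.0,"fingers": 0.0}]'

```text
clock: 16.42
position: [0.5638, 0.0286, 0.065]
tool_rot: [[-0.993, -0.121, -0.008], [-0.12, 0.993, -0.014], [0.01, -0.013, -1.0]]
force: [-0.2, -0.4, -1.8]
opening: 0.1
```

Run:
```python
from h import *
d=snap('wrist','w15');e=snap('side','s15');s=get_state();p=s['position'];print(p,np.arctan2(s['tool_rot'][1,1],s['tool_rot'][0,1]),s['tool_rot'][:,2],s['force'],s['torque'])
a=cv2.resize(e['color'][180:250,270:340,::-1],(400,400),interpolation=2);b=cv2.resize(d['color'][240:370,255:385,::-1],(400,400),interpolation=2)
cv2.imwrite('pics/m15.png',np.hstack([a,b]))
```

```text
[0.56380881 0.02873059 0.06504081] 1.6907486935953686 [-0.00805448 -0.01399682 -0.9998696 ] [-0.84879036 -1.28867708 -1.74676989] [0.01957636 0.09419899 0.00411185]
```

View pics/m15.png

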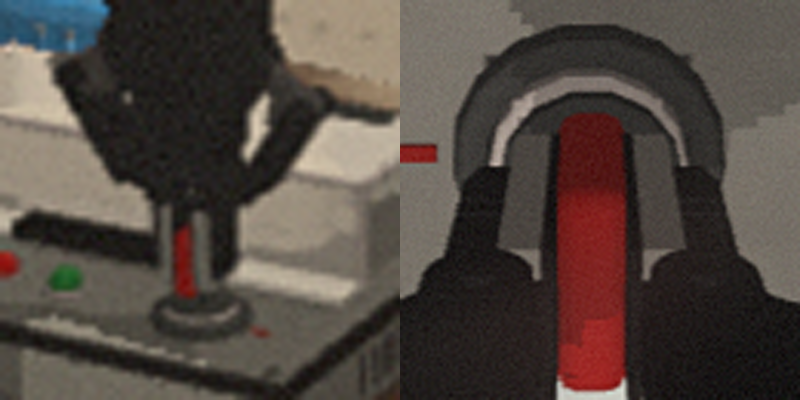

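Emit:
apply_moves --motion '[{"slide": [0.0,0.0,-0.001],"twist": 0,"fingers": 0.0},{"slide": [0.0,0.0,-0.002],"twist": 0,"fingers": 0.0},{"slide": [0.0,0.0,-0.003],"twist": 0,"fingers": 0.0}]'

```text
clock: 16.9
position: [0.564, 0.0287, 0.064]
tool_rot: [[-0.993, -0.119, -0.009], [-0.119, 0.993, -0.014], [0.01, -0.013, -1.0]]
force: [-6.3, -0.4, 16.0]
opening: 0.1
```

Emit:
apply_moves --motion '[{"slide": [-0.0005,0.0,-0.0005],"twist": -0.1,"fingers": 0.0},{"slide": [-0.0005,0.0,-0.0005],"twist": -0.2,"fingers": 0.0},{"slide": [-0.0005,0.0,-0.0005],"twist": -0.3,"fingers": 0.0},{"slide": [-0.0005,0.0,-0.0005],"twist": -0.4,"fingers": 0.0},{"slide": [-0.0005,0.0,-0.0005],"twist": -0.5,"fingers": 0.0},{"slide": [-0.0005,0.0,-0.0005],"twist": -0.6,"fingers": 0.0}]'

```text
clock: 17.65
position: [0.5644, 0.0293, 0.0643]
tool_rot: [[-0.885, 0.466, -0.013], [0.466, 0.885, -0.006], [0.009, -0.011, -1.0]]
force: [-0.5, 1.5, 2.6]
opening: 0.098
```

Run:
```python
from h import *
d=snap('wrist','w16');e=snap('side','s16');s=get_state();p=s['position'];print(p,np.arctan2(s['tool_rot'][1,1],s['tool_rot'][0,1]),s['tool_rot'][:,2],s['force'],s['torque'],s['opening'])
a=cv2.resize(e['color'][180:250,270:340,::-1],(400,400),interpolation=2);b=cv2.resize(d['color'][240:370,255:385,::-1],(400,400),interpolation=2)
cv2.imwrite('pics/m16.png',np.hstack([a,b]))
```

```text
[0.56440717 0.02926017 0.06429383] 1.0897534865850063 [-0.01331895 -0.00570451 -0.99989503] [-0.29001632  1.33425468  2.85256258] [0.4418878  0.10452262 0.05744547] 0.10243475492526533
```

View pics/m16.png

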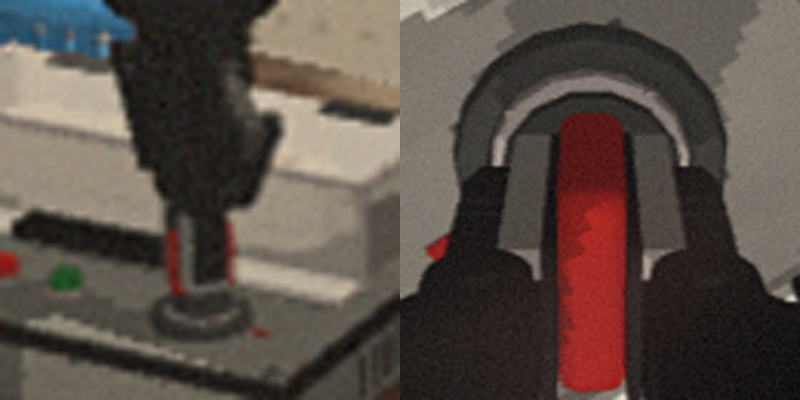

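Emit:
apply_moves --motion '[{"slide": [0.0,0.0,-0.001],"twist": -0.1,"fingers": 0.0},{"slide": [0.0,0.0,-0.001],"twist": -0.2,"fingers": 0.0},{"slide": [0.0,0.0,-0.001],"twist": -0.3,"fingers": 0.0},{"slide": [0.0,0.0,-0.001],"twist": -0.4,"fingers": 0.0},{"slide": [0.0,0.0,-0.001],"twist": -0.5,"fingers": 0.0},{"slide": [0.0,0.0,-0.001],"twist": -0.6,"fingers": 0.0},{"slide": [0.0,0.0,-0.001],"twist": -0.7,"fingers": 0.0},{"slide": [0.0,0.0,-0.001],"twist": -0.8,"fingers": 0.0}]'

```text
clock: 18.75
position: [0.5656, 0.0299, 0.0642]
tool_rot: [[-0.284, 0.959, -0.011], [0.959, 0.284, 0.007], [0.009, -0.009, -1.0]]
force: [-0.4, 2.9, 3.2]
opening: 0.101
```

Run:
```python
from h import *
s=get_state();p=s['position'];print(p,np.arctan2(s['tool_rot'][1,1],s['tool_rot'][0,1]),s['tool_rot'][:,2],s['force'],s['torque'],s['opening'],s['joints'])
```

```text
[0.56558102 0.02991012 0.06424577] 0.2880586161072422 [-0.01084143  0.00664401 -0.99991916] [-0.37879645  2.85310634  3.24933816] [0.45917378 0.03467408 0.13530587] 0.1014445861536714 [-0.02760991  0.41701844  1.87057559  0.0083328   0.86503691 -0.32106811]
```

Emit:
apply_moves --motion '[{"slide": [0.0,-0.0005,-0.001],"twist": -0.08,"fingers": 0.0},{"slide": [0.0,-0.0005,-0.001],"twist": -0.15,"fingers": 0.0},{"slide": [0.0,-0.0005,-0.001],"twist": -0.2,"fingers": 0.0},{"slide": [0.0,-0.0005,-0.001],"twist": -0.24,"fingers": 0.0}]'

```text
clock: 19.25
position: [0.5661, 0.0299, 0.0642]
tool_rot: [[-0.048, 0.999, -0.008], [0.999, 0.048, 0.01], [0.01, -0.008, -1.0]]
force: [-2.3, 2.0, 5.3]
opening: 0.097
```

Run:
```python
from h import *
d=snap('wrist','w17');e=snap('side','s17');s=get_state();p=s['position'];print(p,np.arctan2(s['tool_rot'][1,1],s['tool_rot'][0,1]),s['tool_rot'][:,2],s['force'],s['torque'],s['opening'])
a=cv2.resize(e['color'][180:250,270:340,::-1],(400,400),interpolation=2);b=cv2.resize(d['color'][240:370,255:385,::-1],(400,400),interpolation=2)
cv2.imwrite('pics/m17.png',np.hstack([a,b]))
```

```text
[0.56605229 0.02987904 0.06421169] 0.049196316590715626 [-0.008159    0.00971546 -0.99991952] [-1.34590374  1.21651448  4.60345735] [0.35612167 0.29624217 0.06068851] 0.10166833753367477
```

View pics/m17.png

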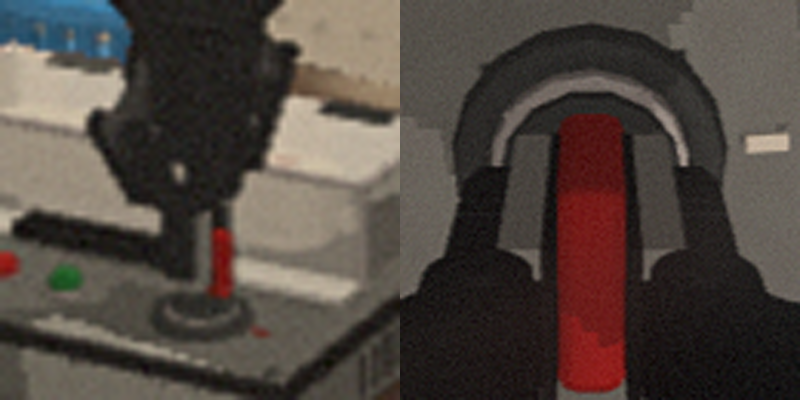

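Emit:
apply_moves --motion '[{"slide": [0.0,0.0,-0.001],"twist": -0.03,"fingers": 0.0},{"slide": [0.0,0.0,-0.001],"twist": -0.06,"fingers": 0.0},{"slide": [0.0,0.0,-0.001],"twist": -0.06,"fingers": 0.0}]'

```text
clock: 19.73
position: [0.5662, 0.0299, 0.0642]
tool_rot: [[0.009, 1.0, -0.008], [1.0, -0.009, 0.01], [0.01, -0.008, -1.0]]
force: [-2.8, 0.2, 5.4]
opening: 0.103
```

Run:
```python
from h import *
s=get_state();p=s['position'];print(p,np.arctan2(s['tool_rot'][1,1],s['tool_rot'][0,1]),s['force'],s['torque'],s['opening'])
```

```text
[0.56620895 0.02994671 0.06420222] -0.008883573328059105 [-2.832567    0.23195458  5.44116883] [0.12676545 0.49474776 0.08119755] 0.10277639724347205
```

Emit:
apply_moves --motion '[{"slide": [0.0,0.0,-0.001],"twist": -0.03,"fingers": 0.0},{"slide": [0.0,0.0,-0.001],"twist": -0.06,"fingers": 0.0},{"slide": [0.0,0.0,-0.001],"twist": -0.06,"fingers": 0.0}]'

```text
clock: 20.1
position: [0.5663, 0.03, 0.0642]
tool_rot: [[0.066, 0.998, -0.007], [0.998, -0.066, 0.01], [0.01, -0.008, -1.0]]
force: [-2.5, 0.4, 5.5]
opening: 0.101
```

Run:
```python
from h import *
s=get_state();p=s['position'];print(p,np.arctan2(s['tool_rot'][1,1],s['tool_rot'][0,1]),s['force'],s['torque'],s['opening'])
```

```text
[0.56628551 0.02997315 0.06418812] -0.06644061710295351 [-2.4693275   0.40537048  5.46592002] [0.14323924 0.465564   0.16032098] 0.10077631618111986
```

Run:
```python
from h import *
d=snap('wrist','w18');e=snap('side','s18');f=snap('scene','c18')
a=cv2.resize(e['color'][170:260,260:350,::-1],(400,400),interpolation=2);b=cv2.resize(d['color'][240:370,255:385,::-1],(400,400),interpolation=2)
cv2.imwrite('pics/m18.png',np.hstack([a,b]))
```

```text
(no output)
```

View pics/m18.png

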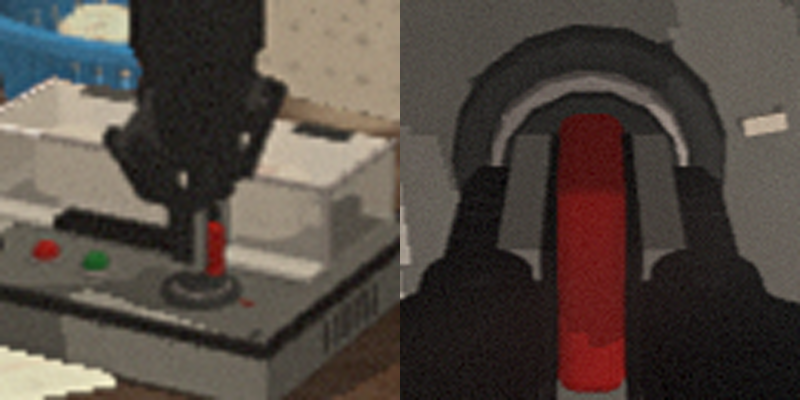

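View pics/w18.png

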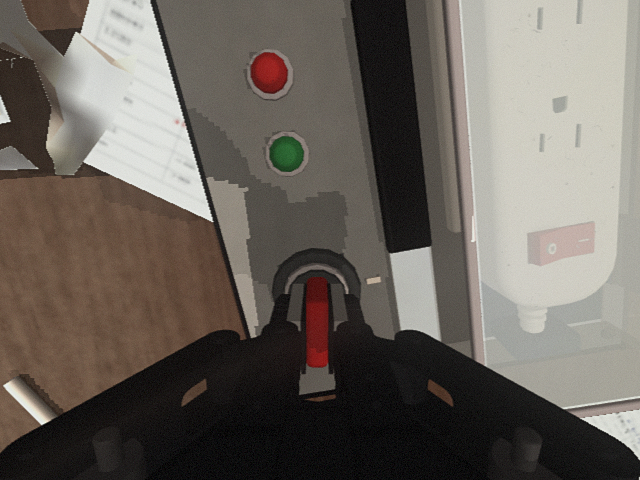

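View pics/s18.png

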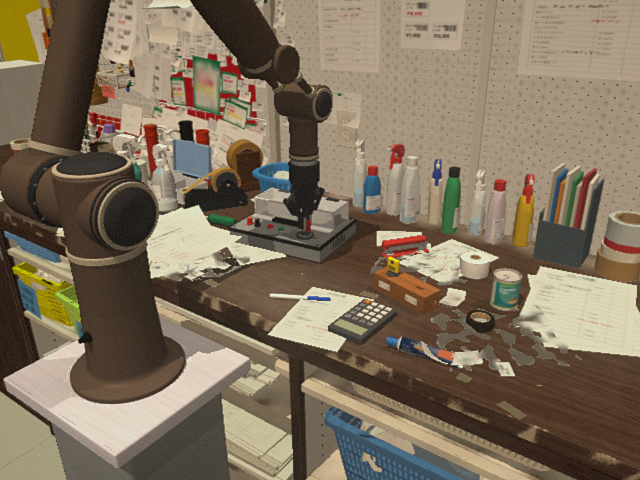

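Run:
```python
from h import *
from rig import close_job
s=get_state();print(s['clock'],s['position'],np.arctan2(s['tool_rot'][1,1],s['tool_rot'][0,1]),s['force'],s['torque'],s['opening'])
print(close_job())
```

```text
20.25 [0.5663099  0.02997272 0.06420752] -0.0662522581875326 [-3.36721366e+00  6.84329366e-04  5.88194963e+00] [0.10506924 0.46638795 0.17501056] 0.09808318198429726
the job is handed in; nothing more can be done
None
```

The job is handed in at 20.3 s of the 59 s allowed, with the red key home in the switch and held turned at the stop. I got no verdict back.

- **Hood:** I pushed it down by its grip pad until the pad top read 55 mm with about 21 N on it, which is shut. It still lay flat on the deck in the last pictures.
- **Key in:** I took the red key from the stand and eased it in slowly. It clicked past both sets of pins, with at most about 12 N read between moves while working past the pins and a rock of up to 0.05 rad at the second. It came home at TCP height 64 mm, where I had worked out the collar would meet the face, with 16 N as it seated.
- **Turn:** The tool turned about 1.76 rad clockwise, which is a quarter turn plus the free play and some flex. Near the end the twisting moment rose from 0.08 to 0.16–0.17 N m over 0.06 rad, so I take it the cylinder is at its hard stop. I did not read its angle directly, because the red mark was hidden behind the gripper in the wrist view.
- **At hand-in:** The key was square in the jaws with an 80 N grip, about 6 N pressing down. The yellow key was in the stand and the bystanders looked unmoved.

**Disagreement between cameras:** they put the switch up to 8 mm apart across the box, so I aimed at a compromise. The keyway's lead-in took up what was left, with a few newtons of side force.

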